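# Fetch the remote from the covered streamer compartment

### The job

The blue remote has been shut in the streamer compartment, and the speaker and the jar stand on its slatted cover: clear both, gently and upright, onto the cork mat, then lay the cover flat on the mat too, and lay the remote squarely along the middle of the bamboo rest. Then close up again: lower the cover until it is fully home with both dowels in their holes, and stand the speaker and the jar gently back exactly where each stood before. Do not disturb the mug or the candle.

Things in the scene. Friction and masses are not known exactly. Their poses are not given: they have to be found in the camera images.
- speaker_c (a point): White wireless speaker, upright cylinder 64 mm in diameter, 84 mm high, fine grey rings round its lower half and a small grey disc on top, 0.18 to 0.36 kg. The point is its centre, 42 mm above its underside; z up its axis. It starts on the slatted cover, on one side of the handle (left or right, swapping with the jar).
- jar_c (a point): Frosted glass jar with a copper-coloured screw-top lid (shut), upright, 62 mm in diameter, 80 mm high: glass to 58 mm, narrow neck, 60 mm lid from 62 to 80 mm; 0.17 to 0.34 kg. The point is its centre, 40 mm above its underside; z up its axis. It starts on the slatted cover, on the other side of the handle from the speaker.
- cover_grip (a point): Loose slatted dark walnut cover, 184 (x) x 228 (y) x 12 mm, 0.38 kg. Flat steel bar handle on its middle: 70 mm along x, 12 mm thick in y, 14 mm high, 25 mm free under it. The point is the bar's centre, 44 mm above the cover's underside; x along bar, y along slats, z up. Through holes 11 mm wide at x = 0, y = +-102 mm. Starts seated on the compartment; fits either way round.
- remote_c (a point): Blue plastic remote lying flat, 36 mm wide (x), 140 mm long (y), 18 mm thick, 0.09 kg. The point is its centre, 9 mm above its underside; y is its length, z up. It starts on the compartment floor under the slats, on the robot's side, 40 mm or more clear of wall and streamer beside it, seen through the gaps.
- compartment: White open-topped box fixed on the top: 184 (x) x 228 (y) mm, rim 46 mm high, floor 6 mm thick, inside 168 x 180 mm. Origin: centre of underside, on the work surface; z up. Brass dowels 8 mm thick with tapered tips stand 11.5 mm above the rim at x = 0, y = +-102 mm. Fixed black streamer, 36 x 100 x 22 mm, inside at x = +64 mm. With the cover home its bar's centre is 90 mm above the origin.
- mat: Brown cork mat fixed on the grey top, 340 mm (x) by 260 mm (y), 4 mm thick: the side area, to the left or to the right of the compartment. The origin is the centre of its underside; z up. It has room for the cover across one half and the speaker and jar side by side on the other.
- rest: Bamboo rest for the remote, a plain board fixed on the grey top on the other side of the compartment from the mat: 60 mm (x) by 170 mm (y), 10 mm thick. The origin is the centre of its underside; y is its length, z up.
- mug: Terracotta mug, 76 mm across its rim and 88 mm high, with a handle, standing on a round bamboo coaster of 100 mm, about 130 mm farther from the robot than the rest. Bystander: leave it. The origin is the centre of its underside.
- candle: Candle in a low amber glass, 60 mm across and 50 mm high (58 mm with the wick), about 120 mm nearer to the robot than the rest. Bystander: leave it. The origin is the centre of its underside.
There are look-alikes about, which are no part of the job. What is shaped like the rest but orange or red is not meant.

How it is judged (in metres and radians):
On the way, in this order (a step that is already met when the one before it is completed fails the run):
1. the speaker and the jar both stand upright on the cork mat, let go (x of speaker_c in the frame of mat between -0.15 and 0.15 m and y of speaker_c in the frame of mat between -0.11 and 0.11 m and z of speaker_c in the frame of mat between 0.04 and 0.052 m and angle between each of speaker_c, jar_c's own z axis and vertical below 0.1 rad and contact force between the fingers and speaker below 0.1 N and x of jar_c in the frame of mat between -0.15 and 0.15 m and y of jar_c in the frame of mat between -0.11 and 0.11 m and z of jar_c in the frame of mat between 0.038 and 0.05 m and contact force between the fingers and jar below 0.1 N), for 0.2 s.
2. the cover lies flat on the cork mat, let go (x of cover_grip in the frame of mat between -0.1 and 0.1 m and y of cover_grip in the frame of mat between -0.05 and 0.05 m and z of cover_grip in the frame of mat between 0.043 and 0.053 m and angle between cover_grip's own z axis and vertical below 0.05 rad and contact force between the fingers and cover below 0.1 N), for 0.2 s.
3. the remote lies squarely on the bamboo rest, let go (x of remote_c in the frame of rest between -0.012 and 0.012 m and y of remote_c in the frame of rest between -0.015 and 0.015 m and z of remote_c in the frame of rest between 0.015 and 0.023 m and angle between the y axis of remote_c and the y axis of rest, either way round below 0.15 rad and contact force between the fingers and remote below 0.1 N), for 0.2 s.
4. the cover is fully home on the compartment, both dowels in their holes, with nothing on it yet (horizontal distance between cover_grip and compartment below 0.006 m and z of cover_grip in the frame of compartment between 0.087 and 0.093 m and angle between the x axis of cover_grip and the x axis of compartment, either way round below 0.04 rad and angle between cover_grip's own z axis and vertical below 0.03 rad and contact force between cover and speaker below 0.1 N and contact force between cover and jar below 0.1 N), for 0.2 s.
At the end, for the whole second after the job is handed in: Cover fully home on both dowels (height within 3 mm, level); speaker and jar upright on it, each within 15 mm of its starting place; remote flat on the bamboo rest, within 12 mm across, 15 mm along and 0.15 rad of its middle; all released and at rest (all of step 3 and distance of each of speaker_c, jar_c from where it was at the start of the episode below 0.015 m and angle between each of speaker_c, jar_c's own z axis and vertical below 0.08 rad and horizontal distance between cover_grip and compartment below 0.006 m and z of cover_grip in the frame of compartment between 0.087 and 0.093 m and angle between the x axis of cover_grip and the x axis of compartment, either way round below 0.04 rad and angle between cover_grip's own z axis and vertical below 0.03 rad and linear speed of each of speaker, jar, cover, remote below 0.02 m/s and angular speed of each of speaker, jar, cover, remote below 0.2 rad/s); the robot touches nothing.
It fails at once if the jar or the speaker tipped over (more than 0.6 rad) (angle between any of jar_c, speaker_c's own z axis and vertical above 0.6 rad).
It fails at once if the jar or the speaker dropped or knocked loose (moving faster than 0.5 m/s out of the fingers) ((contact force between the fingers and jar below 0.1 N and linear speed of jar above 0.5 m/s) or (contact force between the fingers and speaker below 0.1 N and linear speed of speaker above 0.5 m/s)).
It fails at once if the mug or the candle disturbed (moved more than 20 mm) (distance of any of mug, candle from where it was at the start of the episode above 0.02 m).
It also fails if it takes over 150 s, if anything falls off the work surface, if the arm or the gripper's body presses on something with over 40 N, if the wrist force passes 120 N, or if a joint passes its speed limit or range.

### The arm

A 7-joint arm with a two-finger parallel gripper is mounted at the origin on the work surface. World frame = base frame: x ahead of the robot, y to its left, z up, the work surface at z = 0. Lengths are in mm, angles in rad, forces in N, time in s.
With the tool pointing down it reaches from about 400 to 900 mm from the base axis. Payload 5.6 kg.
Tool frame: the origin (TCP) lies between the finger pads; the fingertips stand 17 mm ahead of it and the grasp point (between the pads) lies 2 mm behind it; z points along the fingers, y is the line along which they close (so a half turn about z gives the same grasp; the last joint's range is limited). The gripper opens to 92 mm and grips with 3 to 60 N. Pads are 20 mm wide; open, the fingers measure 128 mm over their backs; the gripper's body (75 mm by 189 mm) begins 69 mm behind the grasp point.
Start: joints at [-1.251, 0.468, -0.012, 1.603, 0.006, 1.071, -0.056], TCP at [230.721, 607.681, 231.592] pointing down, gripper open.
Joint ranges: [-2.53, 2.53], [-0.31, 2.02], [-1.57, 1.55], [0.28, 2.44], [-1.29, 4.43], [0.15, 1.84], [-2.92, 2.92]. Speed limits (rad/s): [2.57, 2.57, 3.14, 3.14, 3.14, 3.14, 3.14].

### API

Orientations are given as [roll, pitch, yaw] about the fixed x, y, z axes, in that order (R = Rz(yaw) Ry(pitch) Rx(roll)).
In Python, from cell import * gives the robot as it stands.
- The arm moves only by the tool servo_tool, never from a script. Its argument "steps" is a list of rows, each a list of 3 entries, a list of its own where there are three numbers: the opening, from -1 (shut) to 1 (fully open), then the shift along the tool's x, y, z in m, then the turn, a rotation vector about the tool's x, y, z in degrees. A call has exactly 10 rows; each row shifts and turns the commanded pose from where the row before left it, along the tool's axes as they then stand; what a row does not reach is not made up. A row lasts 1/8 s, in which the tool goes at most 62.5 mm and 10.7 degrees, less where a joint would pass 70% of its speed; a pose out of reach is approached as far as the arm can. A call with a gripper value outside its range is refused whole. The fingers move at their own pace and stop on an object; "newtons" is the grip in N (left out, the last holds). Time passes only in rows, so rows that do not move let the fingers close, or fill a call up. It gives the time, the measured TCP pose, the force, the opening and the grip force at its end, in the units of the state.
- read_state(): the state, without advancing time (a new reading comes with each control period).
- camera(name): name is "scene" or "top" or "wrist"; returns a dict with "frame" (480x640x3 uint8, red, green, blue), "depth" (480x640 float32, mm along the optical axis (not along the pixel's ray), 0 where there is no reading), "fx", "fy", "cx", "cy" (pixels), "dist" ([k1, k2, p1, p2, k3] as OpenCV has them; the pictures are not rectified), "rvec" (rotation vector, rad) and "tvec" (3), from world to camera coordinates, as OpenCV has them. Camera axes: x right, y down, z forward; pixel columns grow to the right and rows downward; lengths in mm; the calibration is good to about 2 mm. A picture is of the moment at which its call begins.
- hand_in(): hands the job in; it is judged then, once.
The state is a dict: "time": time; "joint_pos": joint angles; "dq": joint speeds; "tau": joint torques, N m; "ee_pos": TCP position; "tool_rot": TCP orientation; "ft_force": force on the tool from outside, world axes, zero at the start; "torque": the same for the moment, N m; "grip_width": opening from 0.0 (shut) to 1.0 (fully open); "grip_force": force on a finger pad.
Only numpy, scipy, OpenCV 4.12 (cv2) and the standard library are available. Lean on these libraries where they do the work, as an engineer would, in place of code of your own. Each camera call takes 0.05 s, during which the arm holds its last target. There are 200 camera calls.

## Working session

There is one attempt and no reset: what is moved stays moved. The work goes in short steps, Python scripts to look and compute and a tool call to move; the robot and the scene stay as the last step left them, time stands still between calls to the robot, and variables do not carry over. Pictures are saved under pics/ and viewed, at most 14 in all, crops included, and the job is handed in when it is done.

Besides the shell and the picture viewer there is one more tool, called after ">>>" as name([rows], argument=value, ...), one row to a line, values as JSON. servo_tool: Moves the arm, as the interface text tells. Its arguments: {"type":"object","properties":{"steps":{"type":"array"},"newtons":{"type":"number"}},"required":["steps"]}

```bash
ls; mkdir -p pics
cat > h.py <<'E'
from cell import *
import numpy as np, cv2, pickle
def grab(n):
    c=camera(n); pickle.dump(c,open(f'pics/{n}.pkl','wb')); return c
def K(c): return np.array([[c['fx'],0,c['cx']],[0,c['fy'],c['cy']],[0,0,1.]])
def RT(c):
    R=cv2.Rodrigues(np.array(c['rvec'],float))[0]; return R,np.array(c['tvec'],float).ravel()
def ray(c,px):
    p=cv2.undistortPoints(np.array(px,float).reshape(-1,1,2),K(c),np.array(c['dist'],float)).reshape(-1,2)
    R,t=RT(c); d=np.c_[p,np.ones(len(p))]@R; return -R.T@t,d
def onz(c,px,z):
    o,d=ray(c,px); return o+d*((z-o[2])/d[:,2])[:,None]
def cloud(c):
    v,u=np.mgrid[0:480,0:640]; px=np.c_[u.ravel(),v.ravel()]
    o,d=ray(c,px); R,t=RT(c); P=o+d*c['depth'].ravel()[:,None]; return P.reshape(480,640,3)
def proj(c,P): return cv2.projectPoints(np.array(P,float).reshape(-1,1,3),np.array(c['rvec'],float),np.array(c['tvec'],float),K(c),np.array(c['dist'],float))[0].reshape(-1,2)
def save(c,name): cv2.imwrite('pics/'+name,c['frame'][:,:,::-1])
E
python3 - <<'E'
from h import *
s=read_state(); print({k:np.round(v,3) for k,v in s.items()})
for n in('scene','top','wrist'):
    c=grab(n); save(c,n+'0.png'); R,t=RT(c); print(n,c['fx'],-R.T@t,R[2], (c['depth']>0).mean())
E
```

```text
pics
{'time': np.float64(0.0), 'joint_pos': array([-1.251,  0.468, -0.012,  1.604,  0.006,  1.071, -0.056]), 'dq': array([ 0.001, -0.001, -0.   , -0.002,  0.   , -0.   ,  0.   ]), 'tau': array([ 0.0000e+00, -5.2056e+01, -1.2000e-02, -2.4375e+01, -5.7000e-02,
        1.7000e-02,  0.0000e+00]), 'ee_pos': array([230.556, 607.134, 230.622]), 'tool_rot': array([-3.14 ,  0.   ,  2.779]), 'ft_force': array([0.68 , 0.763, 0.72 ]), 'torque': array([ 0.006, -0.048,  0.019]), 'grip_force': np.float64(0.0), 'grip_width': np.float64(0.999)}
scene 448.00047877241707 [1082.58972711  240.96757061  986.81186403] [-0.57171782 -0.20309487 -0.79491585] 0.9960286458333333
top 470.3456151323885 [3.01932040e+02 9.34820774e-01 1.16839479e+03] [ 0.12299834  0.01884033 -0.99222802] 0.9961002604166667
wrist 330.4210902003483 [150.08472882 638.26282643 385.79034276] [ 0.27378788 -0.10567395 -0.95596716] 0.996064453125
```

View pics/top0.png

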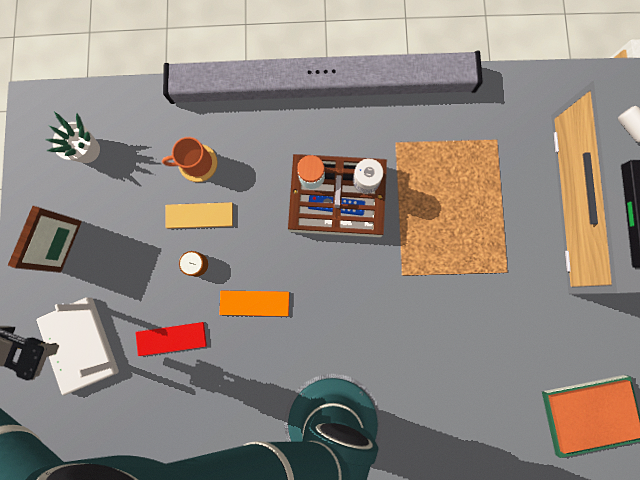

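View pics/scene0.png

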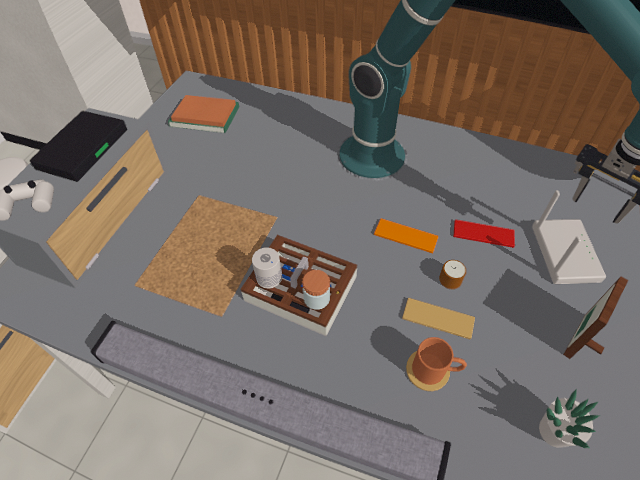

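The top view shows the bamboo rest at (199,215), with its look-alikes orange at (255,303) and red at (171,339). The cover is at (337,195), the jar's copper lid at (311,168), the speaker at (369,175), the blue remote under the slats at (335,205), and the mat at (452,205). The mug (192,158) also has a copper-like colour, and the soundbar is not part of the job. In the scene view the rest is at (438,317), the jar at (316,288), the speaker at (267,268), and the orange and red decoys at (406,235) and (484,234).

Next I measure them all.

```bash
cat > meas.py <<'E'
from h import *
T=pickle.load(open('pics/top.pkl','rb'));S=pickle.load(open('pics/scene.pkl','rb'))
def mask(c,lo,hi,roi):
    h=cv2.cvtColor(c['frame'],cv2.COLOR_RGB2HSV); m=cv2.inRange(h,lo,hi); r=np.zeros_like(m); x0,y0,x1,y1=roi; r[y0:y1,x0:x1]=255; return m&r
def big(m):
    n,l,st,ce=cv2.connectedComponentsWithStats(m); i=1+np.argmax(st[1:,4]); return (l==i)
def rect(c,m,z,near=False):
    v,u=np.nonzero(m); P=onz(c,np.c_[u,v],z)[:,:2].astype(np.float32); (x,y),(w,h),a=cv2.minAreaRect(P); return np.round([x,y,w,h,a],1)
TC=cloud(T);SC=cloud(S)
def rep(n,z,lo,hi,rt,rs):
    for nm,c,C,r in(('top',T,TC,rt),('scene',S,SC,rs)):
        m=big(mask(c,lo,hi,r)); print(n,nm,'rect',rect(c,m,z),'depth z med',np.round(np.median(C[m][:,2]),1),m.sum())
if __name__=='__main__':
    hs=cv2.cvtColor(T['frame'],cv2.COLOR_RGB2HSV)
    for n,p in dict(rest=(199,215),mat=(470,205),lid=(311,166),spk=(362,185),remote=(322,200),bar=(337,190),cover=(292,190)).items(): print(n,hs[p[1],p[0]],np.round(TC[p[1],p[0]],0))
    rep('rest',10,(16,80,120),(28,220,255),(150,190,250,240),(390,290,490,345))
    rep('mat',4,(8,70,60),(25,230,255),(392,130,520,285),(130,190,285,320))
    rep('lid',138,(3,90,90),(14,230,255),(290,145,330,182),(298,265,335,297))
    rep('remote',24,(105,120,40),(125,255,255),(290,180,390,235),(250,240,330,300))
    # regions by height
    for nm,C in(('top',TC),('scene',SC)):
        x,y,z=C[...,0],C[...,1],C[...,2]
        b=(x>350)&(x<750)&(y>-250)&(y<250)
        q=C[b&(z>125)&(z<160)&(y>-200)&(y<150)]
        for l,sel in(('jar',q[:,1]>-20),('spk',q[:,1]<=-40)):
            k=q[sel]
            if len(k): print(nm,l,len(k),k.min(0).round(1),k.max(0).round(1),np.median(k,0).round(1))
        k=C[b&(z>52)&(z<64)&(y<80)&(y>-150)]; print(nm,'cover',k.min(0).round(1),k.max(0).round(1),np.percentile(k[:,2],[10,50,90]).round(1),np.round(cv2.minAreaRect(k[:,:2].astype(np.float32)).__repr__() and np.hstack([np.array(v).ravel() for v in cv2.minAreaRect(k[:,:2].astype(np.float32))]),1))
    for c,n,r in((T,'t1',(270,130,400,250)),(S,'s1',(230,220,370,340))):
        x0,y0,x1,y1=r; cv2.imwrite(f'pics/{n}.png',cv2.resize(c['frame'][y0:y1,x0:x1,::-1],None,fx=4,fy=4,interpolation=cv2.INTER_CUBIC))
E
python3 meas.py
```

```text
rest [ 20 141 237] [515. 319.  10.]
mat [ 14 150 202] [ 518. -361.    8.]
lid [  9 176 227] [596.  30. 135.]
spk [ 13  32 145] [549. -84. 131.]
remote [110 224 139] [539.   8.  27.]
bar [  0  12 207] [546. -28. 100.]
cover [  8 181 120] [560.  80.  56.]
rest top rect [5.155e+02 3.208e+02 6.110e+01 1.706e+02 1.000e-01] depth z med 11.7 1590
rest scene rect [5.179e+02 3.200e+02 6.410e+01 1.696e+02 4.000e-01] depth z med 10.2 1588
mat top rect [ 518.5 -312.5  261.5  340.7   89.8] depth z med 5.4 13861
mat scene rect [ 517.7 -312.8  261.6  340.9   89.8] depth z med 4.9 9523
lid top rect [589.7  32.   82.6  63.1  84.8] depth z med 138.2 821
lid scene rect [592.8  27.7  73.8  65.6  74.1] depth z med 138.0 645
remote top rect [543.2  11.9  57.9  16.6  83.5] depth z med 25.3 112
remote scene rect [511.7 -76.7  31.6  12.1  84.4] depth z med 24.6 41
top jar 586 [5.603e+02 5.000e-01 1.253e+02] [621.1  61.8 145.2] [589.6  30.6 139.4]
top spk 663 [ 544.2 -131.2  125.2] [607.6 -68.2 149.5] [573.6 -98.5 143.4]
top cover [ 445.7 -149.7   52. ] [649.8  80.   64. ] [56.3 59.4 62.1] [548.3 -30.  228.3 185.9  84.8]
scene jar 564 [561.5   1.9 125.1] [622.5  62.7 143.7] [594.7  33.7 138.4]
scene spk 593 [ 544.  -129.7  125. ] [607.6 -66.6 147.8] [580.9 -95.4 142.4]
scene cover [ 443.7 -150.    52. ] [650.1  80.   63.9] [55.3 58.4 60.9] [546.9 -29.3 229.7 188.3  84.6]
```

View pics/t1.png

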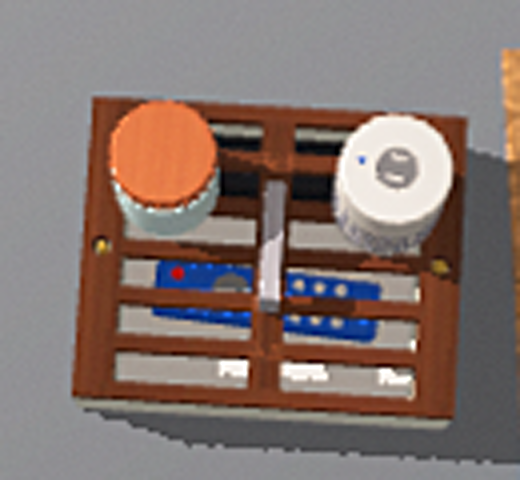

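The crop shows the jar at the left far corner and the speaker at the right far corner. The blue remote lies under the near slats, from about (155,285) to (380,315) in the crop, and the dowels are at (100,245) and (440,267). The blue remote is the only blue thing that fits. Measurements so far, all matching the given heights and sizes:

| Item | Position (mm) | Other |
|---|---|---|
| Speaker | (576, −99) | top at about 142 |
| Jar | (591, 32) | top at about 138 |
| Cover | (547.5, −29.7) | yaw −5° |

Next are the dowels, the mug clearance and the first move.

```bash
cat > go.py <<'E'
import sys
from h import *
from scipy.spatial.transform import Rotation as Ro
def delta(x,y,z,yawdeg):
    s=read_state(); p=np.array(s['ee_pos']); R=Ro.from_euler('xyz',s['tool_rot'])
    Rt=Ro.from_euler('xyz',[180,0,yawdeg],degrees=True)
    print('t',round(float(s['time']),2),'p',p.round(1),'rpy',np.round(np.degrees(s['tool_rot']),2),'F',np.round(s['ft_force'],1),'w',round(float(s['grip_width'])*92,1),'gf',round(float(s['grip_force']),1))
    print('turn(tool,deg)',(R.inv()*Rt).as_rotvec(degrees=True).round(2),'shift now-axes',R.inv().apply(np.array([x,y,z])-p).round(1),'shift after turn',Rt.inv().apply(np.array([x,y,z])-p).round(1))
if __name__=='__main__': delta(*map(float,sys.argv[1:5]))
E
python3 - <<'E'
from meas import *
d=np.array([[295,191.25],[380,196.75]]); P=onz(T,d,57); print('dowels',P.round(1),P.mean(0).round(1),np.linalg.norm(P[0]-P[1]),np.degrees(np.arctan2(*(P[0]-P[1])[[1,0]])))
for C in(TC,SC):
    x,y,z=C[...,0],C[...,1],C[...,2]
    k=C[(x>570)&(x<740)&(y>230)&(y<430)&(z>75)&(z<130)]; print('mug',k.min(0).round(1),k.max(0).round(1),np.percentile(k[:,2],[50,95]))
    k=C[(x>340)&(x<450)&(y>270)&(y<400)&(z>30)&(z<80)]; print('candle',k.min(0).round(1),k.max(0).round(1))
    k=C[(x>500)&(x<600)&(y>-60)&(y<0)&(z>88)&(z<110)]; print('bar',k.min(0).round(1),k.max(0).round(1),np.hstack([np.ravel(v) for v in cv2.minAreaRect(k[:,:2].astype(np.float32))]).round(1),np.median(k[:,2]))
m=mask(T,(105,120,30),(125,255,255),(290,180,390,235)); print('remote',rect(T,m,24))
m=mask(S,(105,120,30),(125,255,255),(250,240,330,300)); print('remote',rect(S,m,24))
E
python3 go.py 576 -99 260 84.8
```

```text
dowels [[ 556.7   72.5   57. ]
 [ 536.2 -131.6   57. ]] [546.5 -29.6  57. ] 205.0797154059488 84.25261724150621
mug [614.6 286.   75. ] [689.6 388.8 103.2] [90.36408642 99.20454121]
candle [362.6 297.7  30.4] [420.8 357.2  62.6]
bar [512.5 -38.4  89. ] [582.9 -22.1 102.3] [547.9 -29.7  12.   70.2  84.7] 98.34829364188454
mug [614.8 286.2  75. ] [691.5 390.1  99.9] [89.8847878  98.04881864]
candle [362.1 297.4  30. ] [423.9 356.9  60.6]
bar [513.5 -37.5  88.3] [582.5 -19.5 102. ] [548.  -28.6  12.8  69.5  85. ] 97.61989417567429
remote [527.7 -25.9 137.8  36.8  80.8]
remote [527.9 -57.2  75.9  37.3  79.9]
t 0.15 p [230.6 607.3 230.9] rpy [-1.7992e+02  1.0000e-02  1.5921e+02] F [0.5 0.1 0.4] w 91.8 gf 0.0
turn(tool,deg) [-6.000e-02  6.000e-02  7.441e+01] shift now-axes [-573.6 -537.7  -28.3] shift after turn [-672.1  408.   -29.1]
```

>>> servo_tool([
  [1, [0, 0, 0], [0, 0, 10.6]],
  [1, [0, 0, 0], [0, 0, 10.6]],
  [1, [0, 0, 0], [0, 0, 10.6]],
  [1, [0, 0, 0], [0, 0, 10.6]],
  [1, [0, 0, 0], [0, 0, 10.6]],
  [1, [0, 0, 0], [0, 0, 10.6]],
  [1, [0, 0, 0], [0, 0, 10.6]],
  [1, [-0.05, 0.03, -0.002], [0, 0, 0]],
  [1, [-0.05, 0.03, -0.002], [0, 0, 0]],
  [1, [-0.05, 0.03, -0.002], [0, 0, 0]],
], newtons=25)

```text
time: 1.4
ee_pos: [307.8, 448.6, 237.4]
tool_rot: [3.142, 0.0, 1.484]
ft_force: [1.2, -0.4, -0.2]
grip_width: 1.0
grip_force: 0.0
```

>>> servo_tool([
  [1, [-0.052, 0.032, -0.002], [0, 0, 0]],
  [1, [-0.052, 0.032, -0.002], [0, 0, 0]],
  [1, [-0.052, 0.032, -0.002], [0, 0, 0]],
  [1, [-0.052, 0.032, -0.002], [0, 0, 0]],
  [1, [-0.052, 0.032, -0.002], [0, 0, 0]],
  [1, [-0.052, 0.032, -0.002], [0, 0, 0]],
  [1, [-0.052, 0.032, -0.002], [0, 0, 0]],
  [1, [-0.052, 0.032, -0.002], [0, 0, 0]],
  [1, [-0.052, 0.032, -0.002], [0, 0, 0]],
  [1, [-0.052, 0.032, -0.002], [0, 0, 0]],
])

```text
time: 2.65
ee_pos: [581.5, -96.9, 257.6]
tool_rot: [3.142, -0.0, 1.484]
ft_force: [0.7, 1.1, 1.2]
grip_width: 1.003
grip_force: 0.0
```

```bash
python3 go.py 576 -99 110 84.8
```

```text
t 2.65 p [581.5 -96.9 257.6] rpy [ 1.800e+02 -3.000e-02  8.505e+01] F [0.7 1.1 1.2] w 92.3 gf 0.0
turn(tool,deg) [ 0.   -0.03  0.25] shift now-axes [ -2.7  -5.3 147.6] shift after turn [ -2.6  -5.3 147.6]
```

>>> servo_tool([
  [1, [-0.002, -0.005, 0.03], [0, 0, 0]],
  [1, [0, 0, 0.03], [0, 0, 0]],
  [1, [0, 0, 0.03], [0, 0, 0]],
  [1, [0, 0, 0.03], [0, 0, 0]],
  [1, [0, 0, 0.02], [0, 0, 0]],
  [1, [0, 0, 0.012], [0, 0, 0]],
  [1, [0, 0, 0], [0, 0, 0]],
  [1, [0, 0, 0], [0, 0, 0]],
  [1, [0, 0, 0], [0, 0, 0]],
  [1, [0, 0, 0], [0, 0, 0]],
])

```text
time: 3.9
ee_pos: [576.1, -97.0, 106.2]
tool_rot: [3.14, -0.0, 1.484]
ft_force: [-0.1, -0.2, -0.2]
grip_width: 1.003
grip_force: 0.0
```

```bash
python3 go.py 576 -99 106 84.8; python3 -c "
from h import *
save(grab('wrist'),'w1.png')"
```

```text
t 3.9 p [576.1 -97.  106.2] rpy [ 1.7993e+02 -1.0000e-02  8.5010e+01] F [-0.1 -0.2 -0.2] w 92.3 gf 0.0
turn(tool,deg) [ 0.07 -0.01  0.21] shift now-axes [-2.   0.1  0.2] shift after turn [-2.   0.1  0.2]
```

View pics/w1.png

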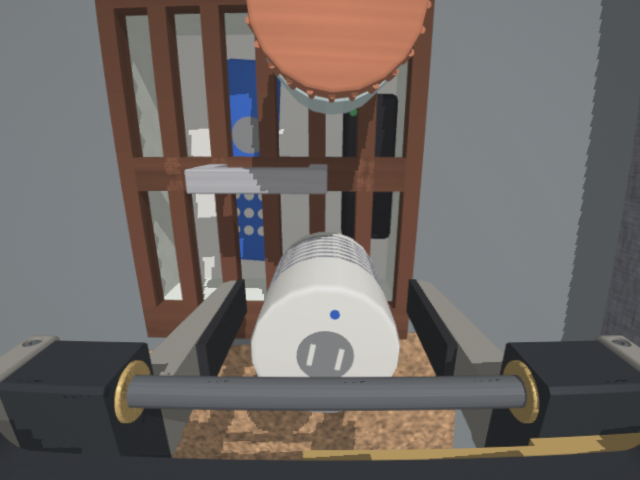

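The wrist view shows the speaker's top at (325,350), midway between the pads, with nothing beside the fingers. I close the gripper and lift.

>>> servo_tool([
  [-1, [0, 0, 0], [0, 0, 0]],
  [-1, [0, 0, 0], [0, 0, 0]],
  [-1, [0, 0, 0], [0, 0, 0]],
  [-1, [0, 0, 0], [0, 0, 0]],
  [-1, [0, 0, 0], [0, 0, 0]],
  [-1, [0, 0, -0.005], [0, 0, 0]],
  [-1, [0, 0, -0.015], [0, 0, 0]],
  [-1, [0, 0, -0.015], [0, 0, 0]],
  [-1, [0, 0, -0.015], [0, 0, 0]],
  [-1, [0, 0, 0], [0, 0, 0]],
], newtons=25)

```text
time: 5.2
ee_pos: [576.8, -97.1, 157.4]
tool_rot: [3.138, -0.0, 1.484]
ft_force: [-0.2, -0.4, -2.4]
grip_width: 0.695
grip_force: 25.0
```

```bash
python3 go.py 613 -363 153 84.8
```

```text
t 5.2 p [576.8 -97.1 157.4] rpy [ 1.7981e+02 -2.0000e-02  8.5020e+01] F [-0.2 -0.4 -2.4] w 63.9 gf 25.0
turn(tool,deg) [ 0.19 -0.02  0.22] shift now-axes [-261.8   59.2    4.5] shift after turn [-261.5   60.2    4.4]
```

>>> servo_tool([
  [-1, [-0.015, 0.004, 0], [0, 0, 0]],
  [-1, [-0.03, 0.007, 0], [0, 0, 0]],
  [-1, [-0.035, 0.008, 0], [0, 0, 0]],
  [-1, [-0.035, 0.008, 0], [0, 0, 0]],
  [-1, [-0.035, 0.008, 0], [0, 0, 0]],
  [-1, [-0.035, 0.008, 0], [0, 0, 0]],
  [-1, [-0.035, 0.008, 0], [0, 0, 0]],
  [-1, [-0.027, 0.006, 0], [0, 0, 0]],
  [-1, [-0.015, 0.003, 0], [0, 0, 0]],
  [-1, [0, 0, 0], [0, 0, 0]],
])

```text
time: 6.45
ee_pos: [611.7, -364.8, 154.8]
tool_rot: [-3.14, 0.0, 1.481]
ft_force: [0.0, -0.0, -3.0]
grip_width: 0.69
grip_force: 25.0
```

>>> servo_tool([
  [-1, [0, 0, 0.01], [0, 0, 0]],
  [-1, [0, 0, 0.018], [0, 0, 0]],
  [-1, [0, 0, 0.02], [0, 0, 0]],
  [-1, [0, 0, 0.02], [0, 0, 0]],
  [-1, [0, 0, 0.014], [0, 0, 0]],
  [-1, [0, 0, 0.008], [0, 0, 0]],
  [-1, [0, 0, 0.004], [0, 0, 0]],
  [-1, [0, 0, 0.003], [0, 0, 0]],
  [-1, [0, 0, 0.002], [0, 0, 0]],
  [-1, [0, 0, 0], [0, 0, 0]],
])

```text
time: 7.7
ee_pos: [612.8, -363.3, 56.8]
tool_rot: [3.141, 0.0, 1.484]
ft_force: [0.2, -0.9, -1.2]
grip_width: 0.692
grip_force: 25.0
```

```bash
python3 go.py 613 -363 52 84.8
```

```text
t 7.7 p [ 612.8 -363.3   56.8] rpy [179.98   0.    85.01] F [ 0.2 -0.9 -1.2] w 63.7 gf 25.0
turn(tool,deg) [0.02 0.   0.21] shift now-axes [0.3 0.2 4.8] shift after turn [0.3 0.2 4.8]
```

>>> servo_tool([
  [-1, [0, 0, 0.002], [0, 0, 0]],
  [-1, [0, 0, 0.002], [0, 0, 0]],
  [-1, [0, 0, 0], [0, 0, 0]],
  [1, [0, 0, 0], [0, 0, 0]],
  [1, [0, 0, 0], [0, 0, 0]],
  [1, [0, 0, 0], [0, 0, 0]],
  [1, [0, 0, -0.01], [0, 0, 0]],
  [1, [0, 0, -0.04], [0, 0, 0]],
  [1, [0, 0, -0.05], [0, 0, 0]],
  [1, [0, 0, -0.05], [0, 0, 0]],
])

```text
time: 8.95
ee_pos: [612.6, -363.3, 204.9]
tool_rot: [3.141, 0.0, 1.483]
ft_force: [-0.1, -0.3, 0.5]
grip_width: 1.002
grip_force: 0.0
```

```bash
python3 go.py 591.3 32.5 200 84.8
```

```text
t 8.95 p [ 612.6 -363.3  204.9] rpy [1.7997e+02 1.0000e-02 8.4990e+01] F [-0.1 -0.3  0.5] w 92.2 gf 0.0
turn(tool,deg) [0.03 0.01 0.19] shift now-axes [392.5 -55.8   4.8] shift after turn [392.3 -57.1   4.9]
```

>>> servo_tool([
  [1, [0.03, -0.004, 0], [0, 0, 0]],
  [1, [0.05, -0.007, 0], [0, 0, 0]],
  [1, [0.055, -0.008, 0], [0, 0, 0]],
  [1, [0.055, -0.008, 0], [0, 0, 0]],
  [1, [0.055, -0.008, 0], [0, 0, 0]],
  [1, [0.055, -0.008, 0], [0, 0, 0]],
  [1, [0.05, -0.007, 0], [0, 0, 0]],
  [1, [0.03, -0.004, 0], [0, 0, 0]],
  [1, [0.012, -0.002, 0], [0, 0, 0]],
  [1, [0, 0, 0], [0, 0, 0]],
])

```text
time: 10.2
ee_pos: [591.1, 32.0, 203.0]
tool_rot: [3.141, 0.0, 1.484]
ft_force: [0.1, -0.6, 0.2]
grip_width: 0.996
grip_force: 0.0
```

>>> servo_tool([
  [1, [0, 0, 0.02], [0, 0, 0]],
  [1, [0, 0, 0.03], [0, 0, 0]],
  [1, [0, 0, 0.03], [0, 0, 0]],
  [1, [0, 0, 0.02], [0, 0, 0]],
  [1, [0, 0, 0.008], [0, 0, 0]],
  [1, [0, 0, 0], [0, 0, 0]],
  [1, [0, 0, 0], [0, 0, 0]],
  [1, [0, 0, 0], [0, 0, 0]],
  [1, [0, 0, 0], [0, 0, 0]],
  [1, [0, 0, 0], [0, 0, 0]],
])

```text
time: 11.45
ee_pos: [591.1, 32.3, 94.9]
tool_rot: [3.141, -0.0, 1.484]
ft_force: [-0.4, -1.0, -0.3]
grip_width: 0.999
grip_force: 0.0
```

```bash
python3 go.py 591.3 32 96 84.8
```

```text
t 11.45 p [591.1  32.3  94.9] rpy [ 1.7997e+02 -2.0000e-02  8.5010e+01] F [-0.4 -1.  -0.3] w 91.9 gf 0.0
turn(tool,deg) [ 0.03 -0.02  0.21] shift now-axes [-0.3  0.2 -1.1] shift after turn [-0.3  0.2 -1.1]
```

>>> servo_tool([
  [-1, [0, 0, 0], [0, 0, 0]],
  [-1, [0, 0, 0], [0, 0, 0]],
  [-1, [0, 0, 0], [0, 0, 0]],
  [-1, [0, 0, 0], [0, 0, 0]],
  [-1, [0, 0, 0], [0, 0, 0]],
  [-1, [0, 0, -0.005], [0, 0, 0]],
  [-1, [0, 0, -0.015], [0, 0, 0]],
  [-1, [0, 0, -0.02], [0, 0, 0]],
  [-1, [0, 0, -0.015], [0, 0, 0]],
  [-1, [0, 0, 0], [0, 0, 0]],
], newtons=25)

```text
time: 12.7
ee_pos: [592.1, 32.3, 151.6]
tool_rot: [3.138, -0.001, 1.484]
ft_force: [0.1, -0.1, -2.9]
grip_width: 0.668
grip_force: 25.0
```

```bash
python3 go.py 613 -263 150 84.8
```

```text
t 12.7 p [592.1  32.3 151.6] rpy [ 1.798e+02 -7.000e-02  8.501e+01] F [ 0.1 -0.1 -2.9] w 61.4 gf 25.0
turn(tool,deg) [ 0.2  -0.07  0.21] shift now-axes [-292.4   46.4    1.4] shift after turn [-292.2   47.5    1.6]
```

>>> servo_tool([
  [-1, [-0.015, 0.003, 0], [0, 0, 0]],
  [-1, [-0.032, 0.005, 0], [0, 0, 0]],
  [-1, [-0.04, 0.006, 0], [0, 0, 0]],
  [-1, [-0.04, 0.006, 0], [0, 0, 0]],
  [-1, [-0.04, 0.006, 0], [0, 0, 0]],
  [-1, [-0.04, 0.006, 0], [0, 0, 0]],
  [-1, [-0.04, 0.006, 0], [0, 0, 0]],
  [-1, [-0.03, 0.005, 0], [0, 0, 0]],
  [-1, [-0.015, 0.003, 0], [0, 0, 0]],
  [-1, [0, 0, 0], [0, 0, 0]],
])

```text
time: 13.95
ee_pos: [610.6, -264.0, 149.0]
tool_rot: [-3.14, 0.0, 1.482]
ft_force: [-0.3, 0.1, -3.0]
grip_width: 0.67
grip_force: 25.0
```

>>> servo_tool([
  [-1, [0, 0, 0.01], [0, 0, 0]],
  [-1, [0, 0, 0.018], [0, 0, 0]],
  [-1, [0, 0, 0.02], [0, 0, 0]],
  [-1, [0, 0, 0.02], [0, 0, 0]],
  [-1, [0, 0, 0.018], [0, 0, 0]],
  [-1, [0, 0, 0.01], [0, 0, 0]],
  [-1, [0, 0, 0.004], [0, 0, 0]],
  [-1, [0, 0, 0.003], [0, 0, 0]],
  [-1, [0, 0, 0.002], [0, 0, 0]],
  [-1, [0, 0, 0], [0, 0, 0]],
])

```text
time: 15.2
ee_pos: [611.7, -262.8, 44.9]
tool_rot: [3.141, 0.0, 1.484]
ft_force: [0.4, -0.5, -2.9]
grip_width: 0.668
grip_force: 25.0
```

```bash
python3 go.py 613 -263 41 84.8
```

```text
t 15.2 p [ 611.7 -262.8   44.9] rpy [179.97   0.    85.01] F [ 0.4 -0.5 -2.9] w 61.4 gf 25.0
turn(tool,deg) [0.03 0.   0.21] shift now-axes [-0.1  1.4  3.9] shift after turn [-0.1  1.4  3.9]
```

>>> servo_tool([
  [-1, [0, 0, 0.002], [0, 0, 0]],
  [-1, [0, 0, 0.0015], [0, 0, 0]],
  [-1, [0, 0, 0], [0, 0, 0]],
  [1, [0, 0, 0], [0, 0, 0]],
  [1, [0, 0, 0], [0, 0, 0]],
  [1, [0, 0, 0], [0, 0, 0]],
  [1, [0, 0, -0.01], [0, 0, 0]],
  [1, [0, 0, -0.04], [0, 0, 0]],
  [1, [0, 0, -0.05], [0, 0, 0]],
  [1, [0, 0, -0.05], [0, 0, 0]],
])

```text
time: 16.45
ee_pos: [611.4, -262.8, 193.3]
tool_rot: [3.141, 0.0, 1.483]
ft_force: [0.6, 1.1, -0.1]
grip_width: 0.998
grip_force: 0.0
```

```bash
python3 go.py 548 -29.4 180 -5.2
```

```text
t 16.45 p [ 611.4 -262.8  193.3] rpy [1.7997e+02 1.0000e-02 8.4990e+01] F [ 0.6  1.1 -0.1] w 91.8 gf 0.0
turn(tool,deg) [ 3.000e-02 -2.000e-02  9.019e+01] shift now-axes [227.  -83.5  13.3] shift after turn [ -84.3 -226.7   13.3]
```

>>> servo_tool([
  [1, [0.03, -0.011, 0], [0, 0, 0]],
  [1, [0.055, -0.02, 0], [0, 0, 0]],
  [1, [0.055, -0.02, 0], [0, 0, 0]],
  [1, [0.055, -0.02, 0], [0, 0, 0]],
  [1, [0.032, -0.0125, 0], [0, 0, 0]],
  [1, [0, 0, 0], [0, 0, 10]],
  [1, [0, 0, 0], [0, 0, 10]],
  [1, [0, 0, 0], [0, 0, 10]],
  [1, [0, 0, 0], [0, 0, 10]],
  [1, [0, 0, 0], [0, 0, 10]],
])

```text
time: 17.7
ee_pos: [548.2, -29.4, 191.9]
tool_rot: [3.142, -0.001, 0.605]
ft_force: [-0.9, 0.8, 0.5]
grip_width: 1.002
grip_force: 0.0
```

>>> servo_tool([
  [1, [0, 0, 0], [0, 0, 10]],
  [1, [0, 0, 0], [0, 0, 10]],
  [1, [0, 0, 0], [0, 0, 10]],
  [1, [0, 0, 0], [0, 0, 10.2]],
  [1, [0, 0, 0.02], [0, 0, 0]],
  [1, [0, 0, 0.02], [0, 0, 0]],
  [1, [0, 0, 0.01], [0, 0, 0]],
  [1, [0, 0, 0], [0, 0, 0]],
  [1, [0, 0, 0], [0, 0, 0]],
  [1, [0, 0, 0], [0, 0, 0]],
])

```text
time: 18.95
ee_pos: [548.4, -29.5, 141.6]
tool_rot: [-3.141, -0.001, -0.091]
ft_force: [-0.4, 0.1, 0.9]
grip_width: 1.002
grip_force: 0.0
```

```bash
python3 - <<'E'
from meas import *
T=grab('top');S=grab('scene');
for nm,c in(('top',T),('scene',S)):
    C=cloud(c);x,y,z=C[...,0],C[...,1],C[...,2]
    for l,yy in(('spk',-363),('jar',-263)):
        k=C[(abs(x-613)<55)&(abs(y-yy)<45)&(z>76)&(z<100)]
        if len(k): print(nm,l,k.min(0).round(1),k.max(0).round(1),np.median(k[:,2]))
    k=C[(x>500)&(x<600)&(y>-60)&(y<0)&(z>90)&(z<103)]; print('bar',len(k),np.hstack([np.ravel(v) for v in cv2.minAreaRect(k[:,:2].astype(np.float32))]).round(1) if len(k)>5 else '')
save(grab('wrist'),'w2.png')
E
python3 go.py 548 -29.4 88 -5.2
```

```text
top spk [ 580.9 -395.9   76.2] [ 642.4 -332.2   95. ] 88.9155627013115
top jar [ 581.6 -291.2   76.3] [ 642.3 -231.7   90.5] 85.38415984377662
bar 62 [530.  -28.3  11.2  34.1  81. ]
scene spk [ 581.3 -397.9   76.1] [ 645.8 -331.2   93.7] 88.66760176065623
scene jar [ 581.  -292.8   76.2] [ 643.1 -230.5   89.6] 84.59527873586296
bar 153 [548.6 -29.3  13.9  71.2  85.1]
t 19.1 p [548.2 -29.2 141.4] rpy [-1.7998e+02 -4.0000e-02 -5.1800e+00] F [ 0.1 -0.2 -0.6] w 92.1 gf 0.0
turn(tool,deg) [-0.02 -0.04  0.02] shift now-axes [-0.3  0.2 53.4] shift after turn [-0.2  0.2 53.4]
```

View pics/w2.png

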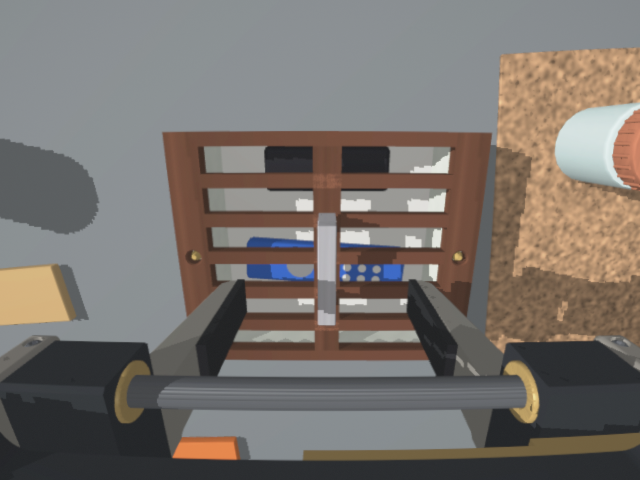

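The wrist view shows the cover clear, with the handle at (327,268) centred between the fingers and both dowels visible at (195,257) and (458,257). The speaker and jar stand upright on the mat, with measured tops at about 88 and 85. I descend and grip the bar.

>>> servo_tool([
  [1, [0, 0, 0.02], [0, 0, 0]],
  [1, [0, 0, 0.02], [0, 0, 0]],
  [1, [0, 0, 0.0135], [0, 0, 0]],
  [1, [0, 0, 0], [0, 0, 0]],
  [-1, [0, 0, 0], [0, 0, 0]],
  [-1, [0, 0, 0], [0, 0, 0]],
  [-1, [0, 0, 0], [0, 0, 0]],
  [-1, [0, 0, 0], [0, 0, 0]],
  [-1, [0, 0, 0], [0, 0, 0]],
  [-1, [0, 0, 0], [0, 0, 0]],
], newtons=45)

```text
time: 20.35
ee_pos: [548.0, -29.3, 87.6]
tool_rot: [-3.142, -0.0, -0.09]
ft_force: [0.2, -0.0, 0.1]
grip_width: 0.372
grip_force: 0.0
```

```bash
python3 go.py 452 -313 150 -5.2
```

```text
t 20.35 p [548.  -29.3  87.6] rpy [-1.80e+02 -1.00e-02 -5.18e+00] F [ 0.2 -0.   0.1] w 34.2 gf 0.0
turn(tool,deg) [-0.   -0.01  0.02] shift now-axes [-70.  291.2 -62.4] shift after turn [-69.9 291.3 -62.4]
```

Fingers still closing; finish the grip, then lift.

>>> servo_tool([
  [-1, [0, 0, 0], [0, 0, 0]],
  [-1, [0, 0, 0], [0, 0, 0]],
  [-1, [0, 0, 0], [0, 0, 0]],
  [-1, [0, 0, 0], [0, 0, 0]],
  [-1, [0, 0, 0], [0, 0, 0]],
  [-1, [0, 0, 0], [0, 0, 0]],
  [-1, [0, 0, 0], [0, 0, 0]],
  [-1, [0, 0, 0], [0, 0, 0]],
  [-1, [0, 0, 0], [0, 0, 0]],
  [-1, [0, 0, 0], [0, 0, 0]],
])

```text
time: 21.6
ee_pos: [548.0, -29.4, 87.6]
tool_rot: [3.142, -0.0, -0.091]
ft_force: [0.2, 0.5, -1.4]
grip_width: 0.13
grip_force: 45.0
```

>>> servo_tool([
  [-1, [0, 0, -0.003], [0, 0, 0]],
  [-1, [0, 0, -0.005], [0, 0, 0]],
  [-1, [0, 0, -0.006], [0, 0, 0]],
  [-1, [0, 0, -0.008], [0, 0, 0]],
  [-1, [0, 0, -0.01], [0, 0, 0]],
  [-1, [0, 0, -0.01], [0, 0, 0]],
  [-1, [0, 0, -0.01], [0, 0, 0]],
  [-1, [0, 0, -0.008], [0, 0, 0]],
  [-1, [0, 0, -0.003], [0, 0, 0]],
  [-1, [0, 0, 0], [0, 0, 0]],
])

```text
time: 22.85
ee_pos: [548.0, -29.2, 150.7]
tool_rot: [-3.141, -0.0, -0.09]
ft_force: [-0.1, 0.0, -3.9]
grip_width: 0.127
grip_force: 45.0
```

```bash
python3 go.py 452 -313 150 -5.2
```

```text
t 22.85 p [548.  -29.2 150.7] rpy [-1.7999e+02 -1.0000e-02 -5.1800e+00] F [-0.1  0.  -3.9] w 11.7 gf 45.0
turn(tool,deg) [-0.01 -0.01  0.02] shift now-axes [-70.  291.3   0.6] shift after turn [-69.9 291.3   0.7]
```

>>> servo_tool([
  [-1, [-0.004, 0.015, 0], [0, 0, 0]],
  [-1, [-0.007, 0.032, 0], [0, 0, 0]],
  [-1, [-0.01, 0.04, 0], [0, 0, 0]],
  [-1, [-0.01, 0.04, 0], [0, 0, 0]],
  [-1, [-0.01, 0.04, 0], [0, 0, 0]],
  [-1, [-0.01, 0.04, 0], [0, 0, 0]],
  [-1, [-0.009, 0.04, 0], [0, 0, 0]],
  [-1, [-0.007, 0.029, 0], [0, 0, 0]],
  [-1, [-0.003, 0.015, 0], [0, 0, 0]],
  [-1, [0, 0, 0], [0, 0, 0]],
])

```text
time: 24.1
ee_pos: [451.1, -313.8, 150.5]
tool_rot: [3.142, 0.0, -0.093]
ft_force: [0.4, 1.0, -3.4]
grip_width: 0.124
grip_force: 45.0
```

>>> servo_tool([
  [-1, [0, 0, 0.01], [0, 0, 0]],
  [-1, [0, 0, 0.018], [0, 0, 0]],
  [-1, [0, 0, 0.02], [0, 0, 0]],
  [-1, [0, 0, 0.02], [0, 0, 0]],
  [-1, [0, 0, 0.015], [0, 0, 0]],
  [-1, [0, 0, 0.008], [0, 0, 0]],
  [-1, [0, 0, 0.004], [0, 0, 0]],
  [-1, [0, 0, 0.003], [0, 0, 0]],
  [-1, [0, 0, 0.002], [0, 0, 0]],
  [-1, [0, 0, 0], [0, 0, 0]],
])

```text
time: 25.35
ee_pos: [452.2, -312.9, 50.8]
tool_rot: [3.142, -0.001, -0.091]
ft_force: [-0.4, 0.6, -3.2]
grip_width: 0.127
grip_force: 45.0
```

```bash
python3 go.py 452 -313 45.6 -5.2
```

```text
t 25.35 p [ 452.2 -312.9   50.8] rpy [ 1.80e+02 -3.00e-02 -5.19e+00] F [-0.4  0.6 -3.2] w 11.6 gf 45.0
turn(tool,deg) [ 0.   -0.03  0.01] shift now-axes [-0.1  0.2  5.2] shift after turn [-0.1  0.2  5.2]
```

>>> servo_tool([
  [-1, [0, 0, 0.003], [0, 0, 0]],
  [-1, [0, 0, 0.002], [0, 0, 0]],
  [-1, [0, 0, 0], [0, 0, 0]],
  [1, [0, 0, 0], [0, 0, 0]],
  [1, [0, 0, 0], [0, 0, 0]],
  [1, [0, 0, 0], [0, 0, 0]],
  [1, [0, 0, 0], [0, 0, 0]],
  [1, [0, 0, -0.02], [0, 0, 0]],
  [1, [0, 0, -0.05], [0, 0, 0]],
  [1, [0, 0, -0.05], [0, 0, 0]],
])

```text
time: 26.6
ee_pos: [451.6, -313.1, 167.9]
tool_rot: [3.141, 0.0, -0.091]
ft_force: [0.6, 0.1, -0.0]
grip_width: 0.862
grip_force: 0.0
```

```bash
python3 - <<'E'
from meas import *
T=grab('top');S=grab('scene')
for nm,c in(('top',T),('scene',S)):
    C=cloud(c);x,y,z=C[...,0],C[...,1],C[...,2]
    m=big(mask(c,(105,120,30),(125,255,255),(290,180,390,235) if nm=='top' else (250,230,350,310)))
    P=C[m]; print(nm,'remote',rect(c,m,24),np.percentile(P[:,2],[10,50,90]).round(1),m.sum())
E
python3 go.py 527.7 -25.9 160 84.8
```

```text
top remote [527.6 -25.9 137.8  36.5  80.8] [21.6 25.1 28. ] 612
scene remote [532.6 -24.9 140.9  39.9  80.9] [17.2 23.9 26.6] 565
t 26.7 p [ 454.2 -315.3  171.3] rpy [179.82  -0.52  -5.24] F [ 0.  -0.4  0.7] w 87.7 gf 0.0
turn(tool,deg) [  0.55  -0.26 -90.04] shift now-axes [  46.7 -295.    10.8] shift after turn [294.9  47.   11.3]
```

>>> servo_tool([
  [0.3, [0.006, -0.04, 0], [0, 0, 0]],
  [0.3, [0.009, -0.055, 0], [0, 0, 0]],
  [0.3, [0.009, -0.055, 0], [0, 0, 0]],
  [0.3, [0.009, -0.055, 0], [0, 0, 0]],
  [0.3, [0.009, -0.055, 0], [0, 0, 0]],
  [0.3, [0.006, -0.035, 0], [0, 0, 0]],
  [0.3, [0, 0, 0], [0, 0, -9.5]],
  [0.3, [0, 0, 0], [0, 0, -9.5]],
  [0.3, [0, 0, 0], [0, 0, -9.5]],
  [0.3, [0, 0, 0], [0, 0, -9.5]],
])

```text
time: 27.95
ee_pos: [526.2, -23.4, 166.0]
tool_rot: [3.142, -0.0, 0.578]
ft_force: [-0.4, 0.1, 0.2]
grip_width: 0.649
grip_force: 0.0
```

>>> servo_tool([
  [0.3, [0, 0, 0], [0, 0, -9.5]],
  [0.3, [0, 0, 0], [0, 0, -9.5]],
  [0.3, [0, 0, 0], [0, 0, -9.5]],
  [0.3, [0, 0, 0], [0, 0, -9.5]],
  [0.3, [0, 0, 0], [0, 0, -10]],
  [0.3, [0, 0, 0.01], [0, 0, 0]],
  [0.3, [0, 0, 0.01], [0, 0, 0]],
  [0.3, [0, 0, 0.01], [0, 0, 0]],
  [0.3, [0, 0, 0], [0, 0, 0]],
  [0.3, [0, 0, 0], [0, 0, 0]],
])

```text
time: 29.2
ee_pos: [526.5, -23.4, 135.5]
tool_rot: [-3.142, 0.0, 1.41]
ft_force: [-0.2, -0.1, 0.6]
grip_width: 0.653
grip_force: 0.0
```

```bash
python3 - <<'E'
from meas import *
c=grab('wrist'); m=big(mask(c,(105,120,30),(125,255,255),(0,0,640,400))); C=cloud(c); print('wrist remote',rect(c,m,24),np.percentile(C[m][:,2],[10,50,90]).round(1)); save(c,'w3.png')
x,y,z=[pickle.load(open('pics/top.pkl','rb')) and cloud(pickle.load(open('pics/top.pkl','rb')))[...,i] for i in range(3)]
C=np.dstack([x,y,z]); k=C[(abs(x-452)<60)&(abs(y+313)<30)&(z>45)&(z<70)]; print('bar on mat',len(k),k.min(0).round(1),k.max(0).round(1))
E
python3 go.py 528.3 -25.7 25 80.8
```

```text
wrist remote [525.4 -24.5 138.4  34.7  80.8] [24.6 25.7 26.6]
t 29.25 p [526.7 -23.4 135.7] rpy [179.98   0.    80.79] F [ 0.1  0.1 -0.2] w 59.9 gf 0.0
turn(tool,deg) [ 0.02  0.   -0.01] shift now-axes [ -2.    1.9 110.7] shift after turn [ -2.    2.  110.7]Traceback (most recent call last):
  File "<stdin>", line 4, in <module>
    return umr_minimum(a, axis, None, out, keepdims, initial, where)
ValueError: zero-size array to reduction operation minimum which has no identity
```

View pics/w3.png

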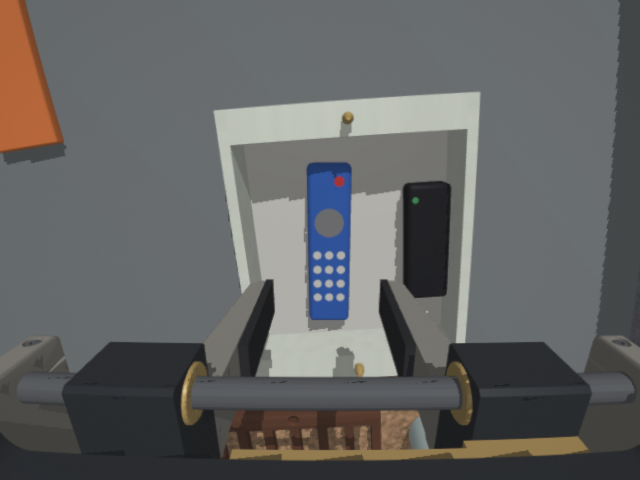

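The wrist view shows the open compartment, with the remote lying at (329,242) between the finger lines and the streamer at (427,240) well clear. I descend to 8 mm tip height and grip.

>>> servo_tool([
  [0.3, [-0.002, 0.001, 0.02], [0, 0, 0]],
  [0.3, [0, 0, 0.025], [0, 0, 0]],
  [0.3, [0, 0, 0.025], [0, 0, 0]],
  [0.3, [0, 0, 0.02], [0, 0, 0]],
  [0.3, [0, 0, 0.012], [0, 0, 0]],
  [0.3, [0, 0, 0.005], [0, 0, 0]],
  [0.3, [0, 0, 0.003], [0, 0, 0]],
  [0.3, [0, 0, 0], [0, 0, 0]],
  [-1, [0, 0, 0], [0, 0, 0]],
  [-1, [0, 0, 0], [0, 0, 0]],
], newtons=20)

```text
time: 30.5
ee_pos: [527.4, -25.4, 25.9]
tool_rot: [3.141, -0.0, 1.411]
ft_force: [-0.6, -0.6, 0.4]
grip_width: 0.454
grip_force: 0.0
```

>>> servo_tool([
  [-1, [0, 0, 0], [0, 0, 0]],
  [-1, [0, 0, 0], [0, 0, 0]],
  [-1, [0, 0, 0], [0, 0, 0]],
  [-1, [0, 0, -0.003], [0, 0, 0]],
  [-1, [0, 0, -0.008], [0, 0, 0]],
  [-1, [0, 0, -0.015], [0, 0, 0]],
  [-1, [0, 0, -0.025], [0, 0, 0]],
  [-1, [0, 0, -0.025], [0, 0, 0]],
  [-1, [0, 0, -0.02], [0, 0, 0]],
  [-1, [0, 0, 0], [0, 0, 0]],
])

```text
time: 31.75
ee_pos: [528.3, -25.4, 123.6]
tool_rot: [3.138, -0.001, 1.41]
ft_force: [0.9, 0.7, -1.0]
grip_width: 0.388
grip_force: 20.0
```

```bash
python3 go.py 515 320.5 121 90
```

```text
t 31.75 p [528.3 -25.4 123.6] rpy [ 1.7978e+02 -8.0000e-02  8.0810e+01] F [ 0.9  0.7 -1. ] w 35.7 gf 20.0
turn(tool,deg) [ 0.22 -0.06 -9.19] shift now-axes [339.3 -68.4   2.8] shift after turn [345.9 -13.3   2.6]
```

>>> servo_tool([
  [-1, [0, 0, 0], [0, 0, -9.2]],
  [-1, [0.02, -0.001, 0], [0, 0, 0]],
  [-1, [0.04, -0.0015, 0], [0, 0, 0]],
  [-1, [0.05, -0.002, 0], [0, 0, 0]],
  [-1, [0.05, -0.002, 0], [0, 0, 0]],
  [-1, [0.05, -0.002, 0], [0, 0, 0]],
  [-1, [0.05, -0.002, 0], [0, 0, 0]],
  [-1, [0.045, -0.001, 0], [0, 0, 0]],
  [-1, [0.028, -0.001, 0], [0, 0, 0]],
  [-1, [0.013, 0, 0], [0, 0, 0]],
])

```text
time: 33.0
ee_pos: [513.5, 322.1, 120.7]
tool_rot: [-3.14, 0.001, 1.573]
ft_force: [0.6, -0.6, -0.7]
grip_width: 0.39
grip_force: 20.0
```

>>> servo_tool([
  [-1, [0, 0, 0.015], [0, 0, 0]],
  [-1, [0, 0, 0.02], [0, 0, 0]],
  [-1, [0, 0, 0.02], [0, 0, 0]],
  [-1, [0, 0, 0.012], [0, 0, 0]],
  [-1, [0, 0, 0.008], [0, 0, 0]],
  [-1, [0, 0, 0.005], [0, 0, 0]],
  [-1, [0, 0, 0.003], [0, 0, 0]],
  [-1, [0, 0, 0], [0, 0, 0]],
  [-1, [0, 0, 0], [0, 0, 0]],
  [-1, [0, 0, 0], [0, 0, 0]],
])

```text
time: 34.25
ee_pos: [514.8, 320.7, 39.0]
tool_rot: [3.141, -0.0, 1.571]
ft_force: [-0.2, -0.6, -0.4]
grip_width: 0.391
grip_force: 20.0
```

```bash
python3 go.py 515.8 320.5 30 90
```

```text
t 34.25 p [514.8 320.7  39. ] rpy [ 1.7997e+02 -3.0000e-02  9.0010e+01] F [-0.2 -0.6 -0.4] w 36.0 gf 20.0
turn(tool,deg) [ 0.03 -0.03  0.01] shift now-axes [-0.2  1.   9. ] shift after turn [-0.2  1.   9. ]
```

>>> servo_tool([
  [-1, [0, 0, 0.004], [0, 0, 0]],
  [-1, [0, 0, 0.003], [0, 0, 0]],
  [-1, [0, 0, 0.0015], [0, 0, 0]],
  [-1, [0, 0, 0], [0, 0, 0]],
  [0.2, [0, 0, 0], [0, 0, 0]],
  [0.2, [0, 0, 0], [0, 0, 0]],
  [0.2, [0, 0, 0], [0, 0, 0]],
  [0.2, [0, 0, -0.02], [0, 0, 0]],
  [0.2, [0, 0, -0.05], [0, 0, 0]],
  [0.2, [0, 0, -0.05], [0, 0, 0]],
])

```text
time: 35.5
ee_pos: [514.7, 320.3, 152.6]
tool_rot: [3.141, -0.0, 1.571]
ft_force: [-0.5, 1.1, 0.6]
grip_width: 0.6
grip_force: 0.0
```

>>> servo_tool([
  [1, [-0.03, -0.001, -0.01], [0, 0, 0]],
  [1, [-0.06, -0.006, 0], [0, 0, 0]],
  [1, [-0.06, -0.006, 0], [0, 0, 0]],
  [1, [-0.06, -0.006, 0], [0, 0, 0]],
  [1, [-0.06, -0.006, 0], [0, 0, 0]],
  [1, [-0.06, -0.006, 0], [0, 0, 0]],
  [1, [-0.06, -0.006, 0], [0, 0, 0]],
  [1, [-0.06, -0.006, 0], [0, 0, 0]],
  [1, [-0.06, -0.006, 0], [0, 0, 0]],
  [1, [-0.03, -0.004, 0], [0, 0, 0]],
])

```text
time: 36.75
ee_pos: [461.0, -223.3, 161.7]
tool_rot: [3.139, 0.001, 1.566]
ft_force: [0.5, -0.1, -0.1]
grip_width: 1.001
grip_force: 0.0
```

```bash
python3 - <<'E'
from meas import *
T=grab('top');S=grab('scene')
for nm,c,r in(('top',T,(150,180,250,250)),('scene',S,(390,280,490,350))):
    C=cloud(c);x,y,z=C[...,0],C[...,1],C[...,2]
    m=big(mask(c,(105,120,30),(125,255,255),r)); print(nm,'remote',rect(c,m,28),np.percentile(C[m][:,2],[10,50,90]).round(1))
    k=C[(abs(x-452)<60)&(abs(y+313)<30)&(z>48)&(z<70)]; print('bar on mat',len(k), np.hstack([np.ravel(v) for v in cv2.minAreaRect(k[:,:2].astype(np.float32))]).round(1) if len(k)>5 else '',np.median(k[:,2]))
    k=C[(x>560)&(y>260)&(y<400)&(z>75)&(z<130)]; print('mug',k.min(0).round(1),k.max(0).round(1))
E
python3 go.py 452.2 -312.9 160 -5.2
```

```text
top remote [514.  318.1 138.1  36.2  90. ] [25.7 29.2 32.3]
bar on mat 0  nan
mug [614.9 286.1  75. ] [877.6 389.6 102. ]
scene remote [519.2 319.6 137.7  40.   89.6] [21.5 27.5 30.4]
bar on mat 84 [ 460.1 -314.2   14.9   55.3   88.9] 55.74555184085875
mug [614.2 286.1  75. ] [690.7 390.4 100.8]
t 36.85 p [ 460.9 -223.7  161.7] rpy [1.7987e+02 1.1000e-01 8.9620e+01] F [ 0.2 -0.4  1. ] w 91.7 gf 0.0
turn(tool,deg) [ 1.800e-01 -2.000e-02  9.482e+01] shift now-axes [-89.2  -8.1   1.8] shift after turn [-0.5 89.6  1.7]
  return _methods._mean(a, axis=axis, dtype=dtype,
  ret = ret.dtype.type(ret / rcount)
```

>>> servo_tool([
  [1, [-0.045, -0.004, 0], [0, 0, 0]],
  [1, [-0.044, -0.004, 0], [0, 0, 0]],
  [1, [0, 0, 0], [0, 0, 10.5]],
  [1, [0, 0, 0], [0, 0, 10.5]],
  [1, [0, 0, 0], [0, 0, 10.5]],
  [1, [0, 0, 0], [0, 0, 10.5]],
  [1, [0, 0, 0], [0, 0, 10.5]],
  [1, [0, 0, 0], [0, 0, 10.5]],
  [1, [0, 0, 0], [0, 0, 10.5]],
  [1, [0, 0, 0], [0, 0, 10.5]],
])

```text
time: 38.1
ee_pos: [454.6, -306.8, 160.7]
tool_rot: [-3.14, -0.001, 0.101]
ft_force: [0.4, 0.2, -0.2]
grip_width: 1.0
grip_force: 0.0
```

>>> servo_tool([
  [1, [0, 0, 0], [0, 0, 10.5]],
  [1, [0, 0, 0.02], [0, 0, 0.3]],
  [1, [0, 0, 0.02], [0, 0, 0]],
  [1, [0, 0, 0.01], [0, 0, 0]],
  [1, [0, 0, 0], [0, 0, 0]],
  [1, [0, 0, 0], [0, 0, 0]],
  [1, [0, 0, 0], [0, 0, 0]],
  [1, [0, 0, 0], [0, 0, 0]],
  [1, [0, 0, 0], [0, 0, 0]],
  [1, [0, 0, 0], [0, 0, 0]],
])

```text
time: 39.35
ee_pos: [453.8, -308.5, 110.2]
tool_rot: [-3.142, -0.0, -0.083]
ft_force: [0.2, -0.0, -0.2]
grip_width: 1.0
grip_force: 0.0
```

```bash
python3 - <<'E'
from meas import *
c=grab('wrist'); C=cloud(c); x,y,z=C[...,0],C[...,1],C[...,2]
k=C[(abs(x-452)<60)&(abs(y+313)<30)&(z>48)&(z<62)]; print(len(k), np.hstack([np.ravel(v) for v in cv2.minAreaRect(k[:,:2].astype(np.float32))]).round(1),np.median(k[:,2]))
save(c,'w4.png')
E
python3 go.py 452.2 -312.9 45.8 -5.19
```

```text
1720 [ 448.7 -311.6   12.    70.7   84.9] 56.92728682997574
t 39.4 p [ 453.7 -308.5  110.1] rpy [ 1.80e+02 -1.00e-02 -4.78e+00] F [-0.5 -0.7 -0.1] w 91.6 gf 0.0
turn(tool,deg) [ 0.   -0.01  0.41] shift now-axes [-1.2  4.5 64.3] shift after turn [-1.1  4.6 64.3]
```

View pics/w4.png

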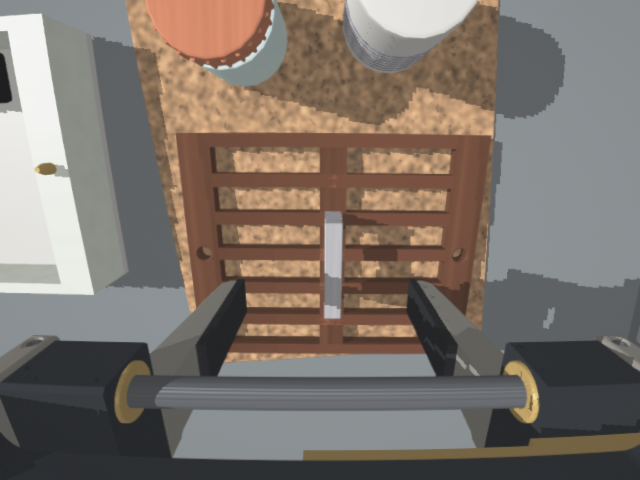

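The wrist view shows the cover flat on the mat, with its handle at (333,265), its holes at (205,253) and (457,252), and the jar and speaker behind it. Its offset from the stored pose matches the wrist camera's earlier bias, so I regrasp at the stored pose.

>>> servo_tool([
  [1, [0, 0, 0], [0, 0, 0.4]],
  [1, [-0.0011, 0.0046, 0.02], [0, 0, 0]],
  [1, [0, 0, 0.02], [0, 0, 0]],
  [1, [0, 0, 0.014], [0, 0, 0]],
  [1, [0, 0, 0.007], [0, 0, 0]],
  [1, [0, 0, 0.003], [0, 0, 0]],
  [1, [0, 0, 0], [0, 0, 0]],
  [1, [0, 0, 0], [0, 0, 0]],
  [-1, [0, 0, 0], [0, 0, 0]],
  [-1, [0, 0, 0], [0, 0, 0]],
], newtons=45)

```text
time: 40.65
ee_pos: [452.4, -313.0, 46.3]
tool_rot: [3.142, -0.001, -0.09]
ft_force: [-0.1, -0.2, -0.6]
grip_width: 0.805
grip_force: 0.0
```

```bash
python3 go.py 452.2 -312.9 45.8 -5.19
```

```text
t 40.65 p [ 452.4 -313.    46.3] rpy [ 1.80e+02 -3.00e-02 -5.19e+00] F [-0.1 -0.2 -0.6] w 74.1 gf 0.0
turn(tool,deg) [ 0.   -0.03  0.  ] shift now-axes [-0.2 -0.1  0.5] shift after turn [-0.2 -0.1  0.5]
```

Exact. Closing, then lifting.

>>> servo_tool([
  [-1, [0, 0, 0], [0, 0, 0]],
  [-1, [0, 0, 0], [0, 0, 0]],
  [-1, [0, 0, 0], [0, 0, 0]],
  [-1, [0, 0, 0], [0, 0, 0]],
  [-1, [0, 0, 0], [0, 0, 0]],
  [-1, [0, 0, 0], [0, 0, 0]],
  [-1, [0, 0, 0], [0, 0, 0]],
  [-1, [0, 0, 0], [0, 0, 0]],
  [-1, [0, 0, 0], [0, 0, 0]],
  [-1, [0, 0, 0], [0, 0, 0]],
])

```text
time: 41.9
ee_pos: [452.2, -313.0, 46.1]
tool_rot: [-3.142, -0.0, -0.091]
ft_force: [0.5, 0.2, 1.4]
grip_width: 0.125
grip_force: 45.0
```

>>> servo_tool([
  [-1, [0, 0, -0.004], [0, 0, 0]],
  [-1, [0, 0, -0.008], [0, 0, 0]],
  [-1, [0, 0, -0.012], [0, 0, 0]],
  [-1, [0, 0, -0.016], [0, 0, 0]],
  [-1, [0, 0, -0.018], [0, 0, 0]],
  [-1, [0, 0, -0.018], [0, 0, 0]],
  [-1, [0, 0, -0.016], [0, 0, 0]],
  [-1, [0, 0, -0.009], [0, 0, 0]],
  [-1, [0, 0, -0.004], [0, 0, 0]],
  [-1, [0, 0, 0], [0, 0, 0]],
])

```text
time: 43.15
ee_pos: [452.1, -312.8, 151.0]
tool_rot: [-3.141, 0.0, -0.09]
ft_force: [0.6, 0.0, -4.0]
grip_width: 0.128
grip_force: 45.0
```

```bash
python3 go.py 548 -29.4 150 -5.19
```

```text
t 43.15 p [ 452.1 -312.8  151. ] rpy [-1.7999e+02  1.0000e-02 -5.1900e+00] F [ 0.6  0.  -4. ] w 11.7 gf 45.0
turn(tool,deg) [-0.01  0.01  0.  ] shift now-axes [  69.9 -290.9    1. ] shift after turn [  69.9 -290.9    1. ]
```

>>> servo_tool([
  [-1, [0.003, -0.015, 0], [0, 0, 0]],
  [-1, [0.007, -0.03, 0], [0, 0, 0]],
  [-1, [0.01, -0.04, 0], [0, 0, 0]],
  [-1, [0.01, -0.04, 0], [0, 0, 0]],
  [-1, [0.01, -0.04, 0], [0, 0, 0]],
  [-1, [0.01, -0.04, 0], [0, 0, 0]],
  [-1, [0.01, -0.04, 0], [0, 0, 0]],
  [-1, [0.007, -0.03, 0], [0, 0, 0]],
  [-1, [0.003, -0.016, 0], [0, 0, 0]],
  [-1, [0, 0, 0], [0, 0, 0]],
])

```text
time: 44.4
ee_pos: [548.0, -28.3, 150.7]
tool_rot: [3.141, 0.001, -0.088]
ft_force: [-0.0, -0.5, -3.1]
grip_width: 0.125
grip_force: 45.0
```

>>> servo_tool([
  [-1, [0, 0, 0.01], [0, 0, 0]],
  [-1, [0, 0, 0.015], [0, 0, 0]],
  [-1, [0, 0, 0.01], [0, 0, 0]],
  [-1, [0, 0, 0.008], [0, 0, 0]],
  [-1, [0, 0, 0], [0, 0, 0]],
  [-1, [0, 0, 0], [0, 0, 0]],
  [-1, [0, 0, 0], [0, 0, 0]],
  [-1, [0, 0, 0], [0, 0, 0]],
  [-1, [0, 0, 0], [0, 0, 0]],
  [-1, [0, 0, 0], [0, 0, 0]],
])

```text
time: 45.65
ee_pos: [548.2, -29.5, 108.2]
tool_rot: [-3.142, -0.0, -0.091]
ft_force: [1.1, 0.1, -4.8]
grip_width: 0.131
grip_force: 45.0
```

```bash
python3 go.py 548 -29.35 87.6 -5.18
```

```text
t 45.65 p [548.2 -29.5 108.2] rpy [-1.80e+02 -1.00e-02 -5.19e+00] F [ 1.1  0.1 -4.8] w 12.0 gf 45.0
turn(tool,deg) [-0.   -0.01 -0.01] shift now-axes [-0.2 -0.1 20.6] shift after turn [-0.2 -0.1 20.6]
```

>>> servo_tool([
  [-1, [0, 0, 0.003], [0, 0, 0]],
  [-1, [0, 0, 0.003], [0, 0, 0]],
  [-1, [0, 0, 0.003], [0, 0, 0]],
  [-1, [0, 0, 0.003], [0, 0, 0]],
  [-1, [0, 0, 0.003], [0, 0, 0]],
  [-1, [0, 0, 0.002], [0, 0, 0]],
  [-1, [0, 0, 0.002], [0, 0, 0]],
  [-1, [0, 0, 0.001], [0, 0, 0]],
  [-1, [0, 0, 0], [0, 0, 0]],
  [-1, [0, 0, 0], [0, 0, 0]],
])

```text
time: 46.9
ee_pos: [548.2, -29.5, 88.1]
tool_rot: [-3.142, -0.0, -0.091]
ft_force: [-0.5, -0.1, -3.6]
grip_width: 0.122
grip_force: 45.0
```

```bash
python3 go.py 548 -29.35 87.6 -5.18
```

```text
t 46.9 p [548.2 -29.5  88.1] rpy [-1.80e+02 -1.00e-02 -5.19e+00] F [-0.5 -0.1 -3.6] w 11.3 gf 45.0
turn(tool,deg) [-0.   -0.01 -0.01] shift now-axes [-0.3 -0.1  0.5] shift after turn [-0.3 -0.1  0.5]
```

>>> servo_tool([
  [-1, [0, 0, 0.0006], [0, 0, 0]],
  [-1, [0, 0, 0], [0, 0, 0]],
  [1, [0, 0, 0], [0, 0, 0]],
  [1, [0, 0, 0], [0, 0, 0]],
  [1, [0, 0, 0], [0, 0, 0]],
  [1, [0, 0, 0], [0, 0, 0]],
  [1, [0, 0, 0], [0, 0, 0]],
  [1, [0, 0, -0.02], [0, 0, 0]],
  [1, [0, 0, -0.04], [0, 0, 0]],
  [1, [0, 0, -0.04], [0, 0, 0]],
])

```text
time: 48.15
ee_pos: [548.2, -29.9, 189.7]
tool_rot: [3.141, -0.0, -0.091]
ft_force: [-0.2, 0.1, 0.1]
grip_width: 0.974
grip_force: 0.0
```

```bash
python3 - <<'E'
from meas import *
for n in('scene','wrist'):
    c=grab(n); C=cloud(c); x,y,z=C[...,0],C[...,1],C[...,2]
    k=C[(x>500)&(x<600)&(y>-60)&(y<0)&(z>92)&(z<106)]; print(n,len(k), np.hstack([np.ravel(v) for v in cv2.minAreaRect(k[:,:2].astype(np.float32))]).round(1),np.median(k[:,2]).round(1))
    # cover plane fit
    k=C[(abs(x-548)<85)&(abs(y+30)<105)&(z>54)&(z<63)]; A=np.c_[k[:,:2]-[548,-30],np.ones(len(k))]; print('plane',np.linalg.lstsq(A,k[:,2],rcond=None)[0].round(4))
save(c,'w5.png')
E
python3 go.py 612.7 -363.3 190 84.8
```

```text
scene 145 [546.7 -28.7  12.7  71.8  84.5] 97.5
plane [ 2.00000e-04 -1.10000e-03  5.84639e+01]
wrist 1249 [545.2 -28.3  11.7  69.5  84.7] 99.0
plane [ 3.20000e-03 -0.00000e+00  5.96407e+01]
t 48.25 p [550.7 -30.5 192.3] rpy [-179.93   -0.44   -5.23] F [-0.3 -0.5  0.5] w 91.5 gf 0.0
turn(tool,deg) [  0.29  -0.4  -90.03] shift now-axes [ 92.  325.8   2.6] shift after turn [-325.8   91.9    2.3]
```

View pics/w5.png

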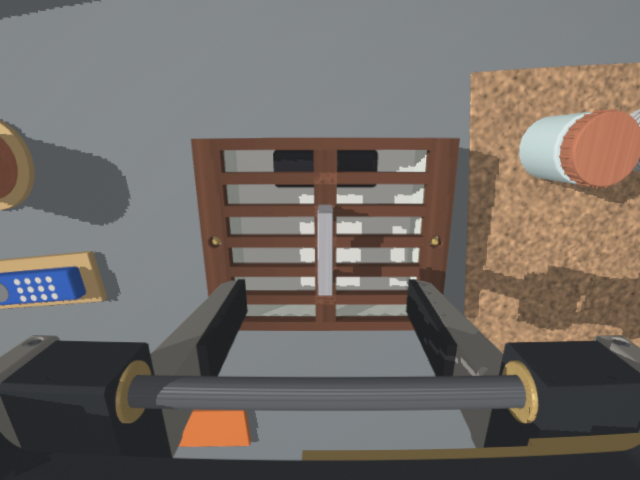

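The wrist view shows the cover back home with its dowels in the holes at (214,241) and (434,241), level, bar top at 97.5, and nothing on it. The remote lies on the bamboo at (40,288). Next I fetch the speaker.

>>> servo_tool([
  [1, [0, 0, 0], [0, 0, -10]],
  [1, [0, 0, 0], [0, 0, -10]],
  [1, [0, 0, 0], [0, 0, -10]],
  [1, [0, 0, 0], [0, 0, -10]],
  [1, [0, 0, 0], [0, 0, -10]],
  [1, [0, 0, 0], [0, 0, -10]],
  [1, [0, 0, 0], [0, 0, -10]],
  [1, [0, 0, 0], [0, 0, -10]],
  [1, [0, 0, 0], [0, 0, -10]],
  [1, [-0.03, 0.008, 0], [0, 0, 0]],
], newtons=25)

```text
time: 49.5
ee_pos: [553.4, -58.2, 187.7]
tool_rot: [-3.141, -0.002, 1.486]
ft_force: [0.7, -0.3, -0.3]
grip_width: 1.003
grip_force: 0.0
```

>>> servo_tool([
  [1, [-0.055, 0.016, 0], [0, 0, 0]],
  [1, [-0.055, 0.016, 0], [0, 0, 0]],
  [1, [-0.055, 0.016, 0], [0, 0, 0]],
  [1, [-0.055, 0.016, 0], [0, 0, 0]],
  [1, [-0.05, 0.014, 0], [0, 0, 0]],
  [1, [-0.026, 0.007, 0], [0, 0, 0]],
  [1, [0, 0, 0], [0, 0, 0]],
  [1, [0, 0, 0], [0, 0, 0]],
  [1, [0, 0, 0], [0, 0, 0]],
  [1, [0, 0, 0], [0, 0, 0]],
])

```text
time: 50.75
ee_pos: [611.8, -361.1, 187.7]
tool_rot: [3.141, -0.001, 1.482]
ft_force: [0.0, -0.3, 0.3]
grip_width: 1.001
grip_force: 0.0
```

```bash
python3 go.py 612.7 -363.3 52.8 84.8
```

```text
t 50.75 p [ 611.8 -361.1  187.7] rpy [ 1.7998e+02 -3.0000e-02  8.4910e+01] F [ 0.  -0.3  0.3] w 92.1 gf 0.0
turn(tool,deg) [ 0.02 -0.03  0.11] shift now-axes [ -2.1   1.  134.9] shift after turn [ -2.1   1.1 134.9]
```

>>> servo_tool([
  [1, [-0.002, 0.001, 0.025], [0, 0, 0]],
  [1, [0, 0, 0.035], [0, 0, 0]],
  [1, [0, 0, 0.035], [0, 0, 0]],
  [1, [0, 0, 0.025], [0, 0, 0]],
  [1, [0, 0, 0.011], [0, 0, 0]],
  [1, [0, 0, 0.004], [0, 0, 0]],
  [1, [0, 0, 0], [0, 0, 0]],
  [1, [0, 0, 0], [0, 0, 0]],
  [-1, [0, 0, 0], [0, 0, 0]],
  [-1, [0, 0, 0], [0, 0, 0]],
])

```text
time: 52.0
ee_pos: [612.4, -364.7, 53.0]
tool_rot: [3.141, 0.0, 1.48]
ft_force: [1.0, -0.1, 0.8]
grip_width: 0.805
grip_force: 0.0
```

```bash
python3 go.py 612.7 -363.3 52.8 84.8
```

```text
t 52.0 p [ 612.4 -364.7   53. ] rpy [1.7996e+02 1.0000e-02 8.4810e+01] F [ 1.  -0.1  0.8] w 74.1 gf 0.0
turn(tool,deg) [0.04 0.01 0.01] shift now-axes [1.4 0.2 0.2] shift after turn [1.4 0.2 0.2]
```

>>> servo_tool([
  [-1, [0, 0, 0], [0, 0, 0]],
  [-1, [0, 0, 0], [0, 0, 0]],
  [-1, [0, 0, 0], [0, 0, 0]],
  [-1, [0, 0, 0], [0, 0, 0]],
  [-1, [0, 0, -0.008], [0, 0, 0]],
  [-1, [0, 0, -0.02], [0, 0, 0]],
  [-1, [0, 0, -0.03], [0, 0, 0]],
  [-1, [0, 0, -0.03], [0, 0, 0]],
  [-1, [0, 0, -0.02], [0, 0, 0]],
  [-1, [0, 0, -0.01], [0, 0, 0]],
])

```text
time: 53.25
ee_pos: [612.5, -364.9, 172.3]
tool_rot: [3.14, 0.0, 1.48]
ft_force: [0.0, 0.1, -2.4]
grip_width: 0.694
grip_force: 25.0
```

```bash
python3 go.py 576.1 -97 165 85
```

```text
t 53.25 p [ 612.5 -364.9  172.3] rpy [1.799e+02 3.000e-02 8.481e+01] F [ 0.   0.1 -2.4] w 63.8 gf 25.0
turn(tool,deg) [ 0.1   0.03 -0.19] shift now-axes [263.5 -60.5   7. ] shift after turn [263.7 -59.6   7.3]
```

>>> servo_tool([
  [-1, [0.015, -0.004, 0], [0, 0, 0]],
  [-1, [0.03, -0.007, 0], [0, 0, 0]],
  [-1, [0.035, -0.008, 0], [0, 0, 0]],
  [-1, [0.035, -0.008, 0], [0, 0, 0]],
  [-1, [0.035, -0.008, 0], [0, 0, 0]],
  [-1, [0.035, -0.008, 0], [0, 0, 0]],
  [-1, [0.035, -0.008, 0], [0, 0, 0]],
  [-1, [0.027, -0.006, 0], [0, 0, 0]],
  [-1, [0.015, -0.003, 0], [0, 0, 0]],
  [-1, [0, 0, 0], [0, 0, 0]],
])

```text
time: 54.5
ee_pos: [575.7, -96.8, 170.0]
tool_rot: [-3.141, -0.0, 1.483]
ft_force: [-0.1, -0.8, -1.3]
grip_width: 0.693
grip_force: 25.0
```

>>> servo_tool([
  [-1, [0, 0, 0.01], [0, 0, 0]],
  [-1, [0, 0, 0.015], [0, 0, 0]],
  [-1, [0, 0, 0.015], [0, 0, 0]],
  [-1, [0, 0, 0.01], [0, 0, 0]],
  [-1, [0, 0, 0.006], [0, 0, 0]],
  [-1, [0, 0, 0.003], [0, 0, 0]],
  [-1, [0, 0, 0], [0, 0, 0]],
  [-1, [0, 0, 0], [0, 0, 0]],
  [-1, [0, 0, 0], [0, 0, 0]],
  [-1, [0, 0, 0], [0, 0, 0]],
])

```text
time: 55.75
ee_pos: [576.2, -98.3, 111.7]
tool_rot: [3.141, -0.0, 1.48]
ft_force: [0.1, -1.1, -1.9]
grip_width: 0.694
grip_force: 25.0
```

```bash
python3 go.py 576.1 -98.5 106.6 85
```

```text
t 55.75 p [576.2 -98.3 111.7] rpy [ 1.7998e+02 -1.0000e-02  8.4820e+01] F [ 0.1 -1.1 -1.9] w 63.8 gf 25.0
turn(tool,deg) [ 0.03 -0.01 -0.18] shift now-axes [-0.3 -0.1  5.1] shift after turn [-0.3 -0.1  5.1]
```

>>> servo_tool([
  [-1, [0, 0, 0.002], [0, 0, 0]],
  [-1, [0, 0, 0.002], [0, 0, 0]],
  [-1, [0, 0, 0.001], [0, 0, 0]],
  [-1, [0, 0, 0], [0, 0, 0]],
  [1, [0, 0, 0], [0, 0, 0]],
  [1, [0, 0, 0], [0, 0, 0]],
  [1, [0, 0, 0], [0, 0, 0]],
  [1, [0, 0, -0.01], [0, 0, 0]],
  [1, [0, 0, -0.04], [0, 0, 0]],
  [1, [0, 0, -0.045], [0, 0, 0]],
])

```text
time: 57.0
ee_pos: [575.8, -98.5, 202.8]
tool_rot: [-3.141, 0.0, 1.48]
ft_force: [0.7, 0.4, 0.2]
grip_width: 1.0
grip_force: 0.0
```

```bash
python3 go.py 611.7 -262.8 200 84.8
```

```text
t 57.0 p [575.8 -98.5 202.8] rpy [-1.7995e+02  3.0000e-02  8.4790e+01] F [0.7 0.4 0.2] w 92.0 gf 0.0
turn(tool,deg) [-0.05  0.03 -0.01] shift now-axes [-160.4   50.7    2.8] shift after turn [-160.4   50.7    2.8]
```

>>> servo_tool([
  [1, [-0.03, 0.01, 0], [0, 0, 0]],
  [1, [-0.05, 0.016, 0], [0, 0, 0]],
  [1, [-0.05, 0.016, 0], [0, 0, 0]],
  [1, [-0.03, 0.009, 0], [0, 0, 0]],
  [1, [0, 0, 0], [0, 0, 0]],
  [1, [0, 0, 0.02], [0, 0, 0]],
  [1, [0, 0, 0.03], [0, 0, 0]],
  [1, [0, 0, 0.025], [0, 0, 0]],
  [1, [0, 0, 0], [0, 0, 0]],
  [1, [0, 0, 0], [0, 0, 0]],
])

```text
time: 58.25
ee_pos: [612.9, -261.4, 126.9]
tool_rot: [3.141, -0.0, 1.481]
ft_force: [0.2, -0.1, 0.2]
grip_width: 0.996
grip_force: 0.0
```

```bash
python3 go.py 611.7 -262.8 41.4 84.8
```

```text
t 58.25 p [ 612.9 -261.4  126.9] rpy [ 1.7997e+02 -1.0000e-02  8.4880e+01] F [ 0.2 -0.1  0.2] w 91.7 gf 0.0
turn(tool,deg) [ 0.03 -0.01  0.08] shift now-axes [-1.5 -1.1 85.5] shift after turn [-1.5 -1.  85.5]
```

>>> servo_tool([
  [1, [-0.0015, -0.001, 0.02], [0, 0, 0]],
  [1, [0, 0, 0.025], [0, 0, 0]],
  [1, [0, 0, 0.02], [0, 0, 0]],
  [1, [0, 0, 0.014], [0, 0, 0]],
  [1, [0, 0, 0.0065], [0, 0, 0]],
  [1, [0, 0, 0], [0, 0, 0]],
  [1, [0, 0, 0], [0, 0, 0]],
  [-1, [0, 0, 0], [0, 0, 0]],
  [-1, [0, 0, 0], [0, 0, 0]],
  [-1, [0, 0, 0], [0, 0, 0]],
])

```text
time: 59.5
ee_pos: [611.4, -263.6, 41.2]
tool_rot: [3.141, -0.0, 1.48]
ft_force: [-0.1, 0.8, 0.0]
grip_width: 0.695
grip_force: 0.0
```

>>> servo_tool([
  [-1, [0, 0, 0], [0, 0, 0]],
  [-1, [0, 0, 0], [0, 0, 0]],
  [-1, [0, 0, 0], [0, 0, 0]],
  [-1, [0, 0, 0], [0, 0, 0]],
  [-1, [0, 0, -0.008], [0, 0, 0]],
  [-1, [0, 0, -0.02], [0, 0, 0]],
  [-1, [0, 0, -0.035], [0, 0, 0]],
  [-1, [0, 0, -0.035], [0, 0, 0]],
  [-1, [0, 0, -0.035], [0, 0, 0]],
  [-1, [0, 0, -0.018], [0, 0, 0]],
])

```text
time: 60.75
ee_pos: [611.9, -264.3, 195.0]
tool_rot: [3.138, 0.001, 1.48]
ft_force: [-0.2, -0.0, -3.2]
grip_width: 0.666
grip_force: 25.0
```

```bash
python3 go.py 591.1 32.3 190 85
```

```text
t 60.75 p [ 611.9 -264.3  195. ] rpy [1.798e+02 4.000e-02 8.479e+01] F [-0.2 -0.  -3.2] w 61.3 gf 25.0
turn(tool,deg) [ 0.2   0.04 -0.21] shift now-axes [293.5 -47.7   4.6] shift after turn [293.7 -46.6   5. ]
```

>>> servo_tool([
  [-1, [0.015, -0.003, 0], [0, 0, 0]],
  [-1, [0.032, -0.005, 0], [0, 0, 0]],
  [-1, [0.04, -0.006, 0], [0, 0, 0]],
  [-1, [0.04, -0.007, 0], [0, 0, 0]],
  [-1, [0.04, -0.007, 0], [0, 0, 0]],
  [-1, [0.04, -0.007, 0], [0, 0, 0]],
  [-1, [0.04, -0.006, 0], [0, 0, 0]],
  [-1, [0.03, -0.005, 0], [0, 0, 0]],
  [-1, [0.015, -0.002, 0], [0, 0, 0]],
  [-1, [0, 0, 0], [0, 0, 0]],
])

```text
time: 62.0
ee_pos: [589.2, 32.7, 191.1]
tool_rot: [-3.14, 0.0, 1.483]
ft_force: [-0.2, -0.3, -2.5]
grip_width: 0.668
grip_force: 25.0
```

>>> servo_tool([
  [-1, [0, 0, 0.01], [0, 0, 0]],
  [-1, [0, 0, 0.018], [0, 0, 0]],
  [-1, [0, 0, 0.02], [0, 0, 0]],
  [-1, [0, 0, 0.018], [0, 0, 0]],
  [-1, [0, 0, 0.014], [0, 0, 0]],
  [-1, [0, 0, 0.008], [0, 0, 0]],
  [-1, [0, 0, 0.004], [0, 0, 0]],
  [-1, [0, 0, 0], [0, 0, 0]],
  [-1, [0, 0, 0], [0, 0, 0]],
  [-1, [0, 0, 0], [0, 0, 0]],
])

```text
time: 63.25
ee_pos: [590.2, 31.6, 100.5]
tool_rot: [3.141, -0.0, 1.48]
ft_force: [-0.7, -0.1, -3.2]
grip_width: 0.665
grip_force: 25.0
```

```bash
python3 go.py 591.1 31.2 95 85
```

```text
t 63.25 p [590.2  31.6 100.5] rpy [ 1.7995e+02 -2.0000e-02  8.4820e+01] F [-0.7 -0.1 -3.2] w 61.1 gf 25.0
turn(tool,deg) [ 0.05 -0.02 -0.18] shift now-axes [-0.3  0.9  5.5] shift after turn [-0.3  0.9  5.5]
```

>>> servo_tool([
  [-1, [0, 0.001, 0.0025], [0, 0, 0]],
  [-1, [0, 0, 0.002], [0, 0, 0]],
  [-1, [0, 0, 0.001], [0, 0, 0]],
  [-1, [0, 0, 0], [0, 0, 0]],
  [1, [0, 0, 0], [0, 0, 0]],
  [1, [0, 0, 0], [0, 0, 0]],
  [1, [0, 0, 0], [0, 0, 0]],
  [1, [0, 0, -0.01], [0, 0, 0]],
  [1, [0, 0, -0.04], [0, 0, 0]],
  [1, [0, 0, -0.05], [0, 0, 0]],
])

```text
time: 64.5
ee_pos: [590.3, 31.2, 195.4]
tool_rot: [-3.14, 0.001, 1.48]
ft_force: [0.6, 0.9, 0.4]
grip_width: 1.0
grip_force: 0.0
```

>>> servo_tool([
  [1, [0, 0, -0.03], [0, 0, 0]],
  [1, [0.02, 0, -0.02], [0, 0, 0]],
  [1, [0.05, -0.01, 0], [0, 0, 0]],
  [1, [0.05, -0.01, 0], [0, 0, 0]],
  [1, [0.05, -0.01, 0], [0, 0, 0]],
  [1, [0.05, -0.01, 0], [0, 0, 0]],
  [1, [0.05, -0.01, 0], [0, 0, 0]],
  [1, [0.02, 0, 0], [0, 0, 0]],
  [1, [0, 0, 0], [0, 0, 0]],
  [1, [0, 0, 0], [0, 0, 0]],
])

```text
time: 65.75
ee_pos: [568.1, 321.9, 244.9]
tool_rot: [3.141, 0.001, 1.477]
ft_force: [-0.8, -0.1, 0.9]
grip_width: 0.999
grip_force: 0.0
```

Run:
```python
from meas import *
T=grab('top');S=grab('scene')
for nm,c,r in(('top',T,(150,180,250,250)),('scene',S,(390,280,490,350))):
    C=cloud(c); x,y,z=C[...,0],C[...,1],C[...,2]
    m=big(mask(c,(105,120,30),(125,255,255),r)); print(nm,'remote',rect(c,m,28))
    b=(x>350)&(x<680); q=C[b&(z>125)&(z<160)&(y>-200)&(y<90)]
    for l,sel in(('jar',q[:,1]>-20),('spk',q[:,1]<=-40)):
        k=q[sel]; print(nm,l,len(k),k.min(0).round(1),k.max(0).round(1),np.median(k,0).round(1))
    k=C[(x>500)&(x<600)&(y>-60)&(y<0)&(z>88)&(z<110)]; print('bar',np.hstack([np.ravel(v) for v in cv2.minAreaRect(k[:,:2].astype(np.float32))]).round(1),np.median(k[:,2]).round(1))
    k=C[(x>570)&(x<740)&(y>230)&(y<430)&(z>75)&(z<130)]; print('mug',k.min(0).round(1),k.max(0).round(1))
save(S,'s9.png'); print(read_state()['ee_pos'],read_state()['grip_force'])
```

```text
top remote [514.  318.1 138.1  36.2  90. ]
top jar 586 [5.603e+02 5.000e-01 1.255e+02] [621.   61.7 144.6] [589.5  30.6 139.3]
top spk 657 [ 544.3 -128.9  125.2] [608.5 -68.1 150.5] [574.2 -98.3 143.4]
bar [548.3 -29.8  11.9  69.8  84.7] 98.5
mug [615.4 285.8  75.1] [689.  383.5 102.3]
scene remote [519.2 319.6 137.7  40.   89.6]
scene jar 561 [561.1   2.2 125. ] [621.9  62.7 143.4] [595.3  34.1 138.4]
scene spk 592 [ 544.9 -128.9  125.3] [608.5 -66.  147.1] [580.8 -95.5 142.5]
bar [547.  -29.3  13.4  71.4  84.7] 97.5
mug [615.  286.1  75. ] [690.5 389.8 101.6]
[568.12452105 322.13978299 244.92513271] 0.0
```

View pics/s9.png

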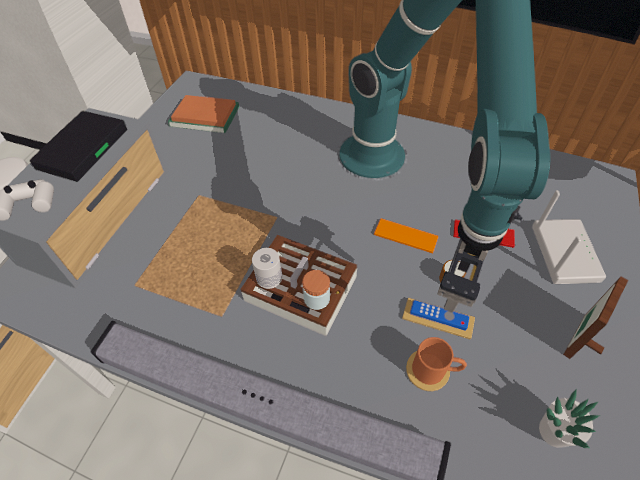

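The final scene shows the cover home, with the speaker (267,268) and jar (316,288) within about 1 mm of where they started. The remote lies along the rest (440,316), the mug has not moved, and the arm is clear.

```bash
python3 -c "
from cell import *
print(hand_in())"
```

```text
the job is handed in; nothing more can be done
None
```

I completed and handed in the job; `hand_in()` returned no verdict. At the last check the cover was home on both dowels, the speaker and jar stood within about 1 mm of their starting places, the remote lay within about 3 mm of the rest's middle, and the mug had not moved. I did not re-measure the candle, but the arm made no contact near it.

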